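# Hang the cup holders on the tool rail and fill them from the nested pile

## Task

Set up the tool rail in the pottery studio: hang every plywood cup holder that stands on the bench on a headed pin of its own, by sliding the side slot of its back plate over the pin and letting it down so that the pin sits in the notch. In the end each holder hangs straight with one cup from the nested pile standing upright in its box; leave the spare cups nested where they are and the other things on the bench alone.

Things in the scene. Friction and masses are not known exactly. Their poses are not given: they have to be found in the camera images.
- rack: Tool rail fixed to the bench: two level aluminium rails 540 mm long on two posts, the upper one's top 182 mm above the bench, the lower one at 89 to 125 mm. Origin at bench level straight below the middle of the row of pins; y along the rails; -x is the way the pins point, roughly to the robot. The rails' front faces lie 8 mm to +x of the origin.
- pin1 (a point): The first (+y end) of four steel pins sticking out level from the upper rail, 140 mm apart, 170 mm above the bench. The point is on its axis, midway along its bare neck (10 mm thick, 16 mm long, rail face to head). Head 22 mm across, 5 mm thick; it cannot pass through a holder's slot.
- pin2 (a point): The second of four steel pins sticking out level from the upper rail, 140 mm apart, 170 mm above the bench. The point is on its axis, midway along its bare neck (10 mm thick, 16 mm long, rail face to head). Head 22 mm across, 5 mm thick; it cannot pass through a holder's slot.
- pin3 (a point): The third of four steel pins sticking out level from the upper rail, 140 mm apart, 170 mm above the bench. The point is on its axis, midway along its bare neck (10 mm thick, 16 mm long, rail face to head). Head 22 mm across, 5 mm thick; it cannot pass through a holder's slot.
- pin4 (a point): The last (-y end) of four steel pins sticking out level from the upper rail, 140 mm apart, 170 mm above the bench. The point is on its axis, midway along its bare neck (10 mm thick, 16 mm long, rail face to head). Head 22 mm across, 5 mm thick; it cannot pass through a holder's slot.
- holder1: Plywood cup holder (may be absent), 240 g, at first upright and empty on the bench. Origin: centre of its box's underside, z up. Open box: outside x, y -36 to +36 mm, inside 58 x 58, walls 40 high, floor 7 thick. Upright back plate on its +x side: x 50 to 60 (10 thick), y -36 to +36, z 0 to 122 mm; pinch it by its top edge. Hung, its underside is 95 mm above the bench and it leans up to 0.1 rad.
- holder1_notch (a point): Where the pin's axis lies when seated in holder1's back plate: holder x 55, y 0, z 75 mm. The slot, z 52 to 68, is open at the plate's +y edge, closed at y -8; its closed end rises into a notch, y -8 to +8, up to z 80. To hang: lower the plate beside the pin, between head and rail, slide it along the rail to +y with the pin at slot height (z 60), then let it down 15 mm.
- holder2: Plywood cup holder (may be absent), 240 g, at first upright and empty on the bench. Origin: centre of its box's underside, z up. Open box: outside x, y -36 to +36 mm, inside 58 x 58, walls 40 high, floor 7 thick. Upright back plate on its +x side: x 50 to 60 (10 thick), y -36 to +36, z 0 to 122 mm; pinch it by its top edge. Hung, its underside is 95 mm above the bench and it leans up to 0.1 rad.
- holder2_notch (a point): Where the pin's axis lies when seated in holder2's back plate: holder x 55, y 0, z 75 mm. The slot, z 52 to 68, is open at the plate's +y edge, closed at y -8; its closed end rises into a notch, y -8 to +8, up to z 80. To hang: lower the plate beside the pin, between head and rail, slide it along the rail to +y with the pin at slot height (z 60), then let it down 15 mm.
- holder3: Plywood cup holder (may be absent), 240 g, at first upright and empty on the bench. Origin: centre of its box's underside, z up. Open box: outside x, y -36 to +36 mm, inside 58 x 58, walls 40 high, floor 7 thick. Upright back plate on its +x side: x 50 to 60 (10 thick), y -36 to +36, z 0 to 122 mm; pinch it by its top edge. Hung, its underside is 95 mm above the bench and it leans up to 0.1 rad.
- holder3_notch (a point): Where the pin's axis lies when seated in holder3's back plate: holder x 55, y 0, z 75 mm. The slot, z 52 to 68, is open at the plate's +y edge, closed at y -8; its closed end rises into a notch, y -8 to +8, up to z 80. To hang: lower the plate beside the pin, between head and rail, slide it along the rail to +y with the pin at slot height (z 60), then let it down 15 mm.
- holder4: Plywood cup holder (may be absent), 240 g, at first upright and empty on the bench. Origin: centre of its box's underside, z up. Open box: outside x, y -36 to +36 mm, inside 58 x 58, walls 40 high, floor 7 thick. Upright back plate on its +x side: x 50 to 60 (10 thick), y -36 to +36, z 0 to 122 mm; pinch it by its top edge. Hung, its underside is 95 mm above the bench and it leans up to 0.1 rad.
- holder4_notch (a point): Where the pin's axis lies when seated in holder4's back plate: holder x 55, y 0, z 75 mm. The slot, z 52 to 68, is open at the plate's +y edge, closed at y -8; its closed end rises into a notch, y -8 to +8, up to z 80. To hang: lower the plate beside the pin, between head and rail, slide it along the rail to +y with the pin at slot height (z 60), then let it down 15 mm.
- cup1: White plastic stacking cup, 60 g, round, 80 mm high; origin at the centre of its underside, z up. Foot 35 mm across, widening to 55 mm at z 58; above that an upright collar 64 mm across (z 58 to 80 mm), to be gripped from outside. The five cups stand loosely nested in one pile, each 22 mm above the next; this is the bottom one.
- cup2: White plastic stacking cup, 60 g, round, 80 mm high; origin at the centre of its underside, z up. Foot 35 mm across, widening to 55 mm at z 58; above that an upright collar 64 mm across (z 58 to 80 mm), to be gripped from outside. The five cups stand loosely nested in one pile, each 22 mm above the next.
- cup3: White plastic stacking cup, 60 g, round, 80 mm high; origin at the centre of its underside, z up. Foot 35 mm across, widening to 55 mm at z 58; above that an upright collar 64 mm across (z 58 to 80 mm), to be gripped from outside. The five cups stand loosely nested in one pile, each 22 mm above the next.
- cup4: White plastic stacking cup, 60 g, round, 80 mm high; origin at the centre of its underside, z up. Foot 35 mm across, widening to 55 mm at z 58; above that an upright collar 64 mm across (z 58 to 80 mm), to be gripped from outside. The five cups stand loosely nested in one pile, each 22 mm above the next.
- cup5: White plastic stacking cup, 60 g, round, 80 mm high; origin at the centre of its underside, z up. Foot 35 mm across, widening to 55 mm at z 58; above that an upright collar 64 mm across (z 58 to 80 mm), to be gripped from outside. The five cups stand loosely nested in one pile, each 22 mm above the next; this is the top one.
- slat: Bystander: thin wooden slat, 210 x 30 x 9 mm. Loose; not part of the job.
- sponge: Bystander: yellow sponge, 100 x 65 x 32 mm. Loose; not part of the job.
- rib: Bystander: round dark wooden rib (scraper disc), 90 mm across, 9 mm thick. Loose; not part of the job.
- palette_knife: Bystander: palette knife lying flat. Loose; not part of the job.
- brush: Bystander: brush lying flat. Loose; not part of the job.
Not all that is in view belongs to the job. What is shaped like the holder2 but red is not meant.

How it is judged:
At the end, for the whole second after the job is handed in: Every holder hangs at rest, a pin in its notch (points within 10 mm, tilt under 0.2 rad), with a cup standing in its box (origins within 22 mm, tilt under 0.25 rad); all other cups, the bottom one among them, are within 50 mm of where they were ((distance between holder1_notch and pin1 below 0.01 m or distance between holder1_notch and pin2 below 0.01 m or distance between holder1_notch and pin3 below 0.01 m or distance between holder1_notch and pin4 below 0.01 m) and angle between each of holder1, holder2, holder3, holder4's own z axis and vertical below 0.2 rad and linear speed of each of holder1, holder2, holder3, holder4 below 0.03 m/s and (distance between holder2_notch and pin1 below 0.01 m or distance between holder2_notch and pin2 below 0.01 m or distance between holder2_notch and pin3 below 0.01 m or distance between holder2_notch and pin4 below 0.01 m) and (distance between holder3_notch and pin1 below 0.01 m or distance between holder3_notch and pin2 below 0.01 m or distance between holder3_notch and pin3 below 0.01 m or distance between holder3_notch and pin4 below 0.01 m) and (distance between holder4_notch and pin1 below 0.01 m or distance between holder4_notch and pin2 below 0.01 m or distance between holder4_notch and pin3 below 0.01 m or distance between holder4_notch and pin4 below 0.01 m) and ((distance between cup1 and holder1 below 0.022 m and angle between cup1's own z axis and vertical below 0.25 rad) or (distance between cup2 and holder1 below 0.022 m and angle between cup2's own z axis and vertical below 0.25 rad) or (distance between cup3 and holder1 below 0.022 m and angle between cup3's own z axis and vertical below 0.25 rad) or (distance between cup4 and holder1 below 0.022 m and angle between cup4's own z axis and vertical below 0.25 rad) or (distance between cup5 and holder1 below 0.022 m and angle between cup5's own z axis and vertical below 0.25 rad)) and ((distance between cup1 and holder2 below 0.022 m and angle between cup1's own z axis and vertical below 0.25 rad) or (distance between cup2 and holder2 below 0.022 m and angle between cup2's own z axis and vertical below 0.25 rad) or (distance between cup3 and holder2 below 0.022 m and angle between cup3's own z axis and vertical below 0.25 rad) or (distance between cup4 and holder2 below 0.022 m and angle between cup4's own z axis and vertical below 0.25 rad) or (distance between cup5 and holder2 below 0.022 m and angle between cup5's own z axis and vertical below 0.25 rad)) and ((distance between cup1 and holder3 below 0.022 m and angle between cup1's own z axis and vertical below 0.25 rad) or (distance between cup2 and holder3 below 0.022 m and angle between cup2's own z axis and vertical below 0.25 rad) or (distance between cup3 and holder3 below 0.022 m and angle between cup3's own z axis and vertical below 0.25 rad) or (distance between cup4 and holder3 below 0.022 m and angle between cup4's own z axis and vertical below 0.25 rad) or (distance between cup5 and holder3 below 0.022 m and angle between cup5's own z axis and vertical below 0.25 rad)) and ((distance between cup1 and holder4 below 0.022 m and angle between cup1's own z axis and vertical below 0.25 rad) or (distance between cup2 and holder4 below 0.022 m and angle between cup2's own z axis and vertical below 0.25 rad) or (distance between cup3 and holder4 below 0.022 m and angle between cup3's own z axis and vertical below 0.25 rad) or (distance between cup4 and holder4 below 0.022 m and angle between cup4's own z axis and vertical below 0.25 rad) or (distance between cup5 and holder4 below 0.022 m and angle between cup5's own z axis and vertical below 0.25 rad)) and distance of cup1 from where it was at the start of the episode below 0.05 m and (distance of cup2 from where it was at the start of the episode below 0.05 m or (distance between cup2 and holder1 below 0.022 m and angle between cup2's own z axis and vertical below 0.25 rad) or (distance between cup2 and holder2 below 0.022 m and angle between cup2's own z axis and vertical below 0.25 rad) or (distance between cup2 and holder3 below 0.022 m and angle between cup2's own z axis and vertical below 0.25 rad) or (distance between cup2 and holder4 below 0.022 m and angle between cup2's own z axis and vertical below 0.25 rad)) and (distance of cup3 from where it was at the start of the episode below 0.05 m or (distance between cup3 and holder1 below 0.022 m and angle between cup3's own z axis and vertical below 0.25 rad) or (distance between cup3 and holder2 below 0.022 m and angle between cup3's own z axis and vertical below 0.25 rad) or (distance between cup3 and holder3 below 0.022 m and angle between cup3's own z axis and vertical below 0.25 rad) or (distance between cup3 and holder4 below 0.022 m and angle between cup3's own z axis and vertical below 0.25 rad)) and (distance of cup4 from where it was at the start of the episode below 0.05 m or (distance between cup4 and holder1 below 0.022 m and angle between cup4's own z axis and vertical below 0.25 rad) or (distance between cup4 and holder2 below 0.022 m and angle between cup4's own z axis and vertical below 0.25 rad) or (distance between cup4 and holder3 below 0.022 m and angle between cup4's own z axis and vertical below 0.25 rad) or (distance between cup4 and holder4 below 0.022 m and angle between cup4's own z axis and vertical below 0.25 rad)) and (distance of cup5 from where it was at the start of the episode below 0.05 m or (distance between cup5 and holder1 below 0.022 m and angle between cup5's own z axis and vertical below 0.25 rad) or (distance between cup5 and holder2 below 0.022 m and angle between cup5's own z axis and vertical below 0.25 rad) or (distance between cup5 and holder3 below 0.022 m and angle between cup5's own z axis and vertical below 0.25 rad) or (distance between cup5 and holder4 below 0.022 m and angle between cup5's own z axis and vertical below 0.25 rad))); the robot touches nothing.
It fails at once if the slat is pushed more than 60 mm (distance of slat from where it was at the start of the episode above 0.06 m).
It fails at once if the sponge is pushed more than 60 mm (distance of sponge from where it was at the start of the episode above 0.06 m).
It fails at once if the rib is pushed more than 60 mm (distance of rib from where it was at the start of the episode above 0.06 m).
It fails at once if the palette knife is pushed more than 60 mm (distance of palette_knife from where it was at the start of the episode above 0.06 m).
It fails at once if the brush is pushed more than 60 mm (distance of brush from where it was at the start of the episode above 0.06 m).
Of holder1, holder2, holder3, holder4 only 3 to 4 are there at a start; the rules pass over those that are not, and their reading is None.
At some moment in a run one of holder1, holder2, holder3, holder4 may be knocked a few centimetres aside while the robot is not near it.
It also fails if it takes over 210 s, if anything falls off the work surface, if the arm or the gripper's body presses on something with over 40 N, if the wrist force passes 120 N, or if a joint passes its speed limit or range.

## Robot

A 7-joint arm with a two-finger parallel gripper is mounted at the origin on the work surface. World frame = base frame: x ahead of the robot, y to its left, z up, the work surface at z = 0. Lengths are in m, angles in rad, forces in N, time in s.
With the tool pointing down it reaches from about 0.425 to 0.875 m from the base axis. Payload 4.7 kg.
Tool frame: the origin (TCP) lies between the finger pads; the fingertips stand 14 mm ahead of it and the grasp point (between the pads) lies 5 mm behind it; z points along the fingers, y is the line along which they close (so a half turn about z gives the same grasp; the last joint's range is limited). The gripper opens to 87 mm and grips with 3 to 60 N. Pads are 19 mm wide; open, the fingers measure 117 mm over their backs; the gripper's body (75 mm by 190 mm) begins 51 mm behind the grasp point.
Start: joints at [1.17, 0.321, -0.07, 1.45, 0.023, 1.371, -0.057], TCP at [0.262, -0.595, 0.237] pointing down, gripper open.
Joint ranges: [-2.86, 2.86], [-0.3, 2.09], [-1.38, 1.24], [0.06, 2.45], [-1.56, 4.7], [0.09, 2.05], [-2.69, 2.69]. Speed limits (rad/s): [2.57, 2.57, 3.14, 3.14, 3.14, 3.14, 3.14].

## Interface

Orientations are given as a rotation vector (axis times angle).
In Python, from bench import ctrl gives the robot as it stands.
- The arm moves only by the shell command python3 -m inch 'ROWS' [OPENING] [FORCE]. ROWS is JSON, a list of rows, each a list of 6 numbers: the shift along the world's x, y, z in mm, then the turn, a rotation vector about the world's x, y, z in degrees. In form: [[tx, ty, tz, rx, ry, rz], ...]. A call has 1 to 20 rows; each row is the pose to reach, as a shift and turn from the pose commanded when the call began; what a row does not reach only later rows make up. A row lasts 1/8 s, in which the tool goes at most 62.5 mm and 10.7 degrees, less where a joint would pass 70% of its speed; a pose out of reach is approached as far as the arm can. A call with a gripper value outside its range is refused whole. OPENING is the finger opening in mm, from 0 to 87, set as the call begins (- or left out, the last holds). The fingers move at their own pace and stop on an object; FORCE is the grip in N (left out, the last holds). Time passes only in rows, so rows that repeat a pose let the fingers close. It gives the time, the measured TCP pose, the force, the opening and the grip force at its end, in the units of the state.
- ctrl.get_state(): the state, without advancing time (a new reading comes with each control period).
- ctrl.get_image(name): name is "scene" or "side" or "wrist"; returns (picture, depth): 480x640x3 uint8, red, green, blue; 480x640 float32, m along the optical axis (not along the pixel's ray), 0 where there is no reading.
- ctrl.camera_params(name): a dict with "mtx" (3x3 intrinsics, pixels), "T" (4x4, takes a point from camera to world coordinates). Camera axes: x right, y down, z forward; pixel columns grow to the right and rows downward; lengths in m; the calibration is good to about 2 mm. A picture is of the moment at which its call begins: read the wrist's pose just before it. camera_params takes no time and is no camera call; for the wrist camera it gives the pose at the moment of the call.
- ctrl.close_job(): hands the job in; it is judged then, once.
The state is a dict: "time": time; "joint_positions": joint angles; "qd": joint speeds; "joint_torque": joint torques, N m; "position": TCP position; "tool_rot": TCP orientation; "ft_force": force on the tool from outside, world axes, zero at the start; "torque": the same for the moment, N m; "grip_width": opening from 0.0 (shut) to 1.0 (fully open); "grip_force": force on a finger pad.
Only numpy, scipy, OpenCV 4.12 (cv2) and the standard library are available. Lean on these libraries where they do the work, as an engineer would, in place of code of your own. Each camera call takes 0.05 s, during which the arm holds its last target. There are 200 camera calls.

## Working session

There is one attempt and no reset: what is moved stays moved. The work goes in short steps, Python scripts to look and compute and a shell command to move; the robot and the scene stay as the last step left them, time stands still between calls to the robot, and variables do not carry over. Pictures are saved under pics/ and viewed, at most 14 in all, crops included, and the job is handed in when it is done.

```bash
ls; mkdir -p pics; cat > h.py <<'E'
import numpy as np, cv2
from bench import ctrl
def grab(n, save=None):
    P=ctrl.camera_params(n); im,d=ctrl.get_image(n)
    if save: cv2.imwrite('pics/'+save, im[:,:,::-1])
    return im,d,P
def cloud(d,P):
    K=P['mtx']; v,u=np.mgrid[:d.shape[0],:d.shape[1]]
    p=np.stack([(u-K[0,2])/K[0,0]*d,(v-K[1,2])/K[1,1]*d,d],-1)
    w=p@P['T'][:3,:3].T+P['T'][:3,3]; w[d<=0]=np.nan
    return w
E
python3 - <<'E'
from h import *
print(ctrl.get_state())
for n in ['scene','side']:
    im,d,P=grab(n,n+'0.png'); print(n,P['T'].round(3).tolist(),P['mtx'].tolist()); np.savez('/tmp/'+n,im=im,d=d,T=P['T'],K=P['mtx'])
E
```

```text
pics
{'time': 0.0, 'joint_positions': array([ 1.17007791,  0.32181973, -0.07007973,  1.45165786,  0.02260585,
        1.37077671, -0.05691535]), 'qd': array([ 0.00022667,  0.00104895,  0.00030577, -0.00070017, -0.000406  ,
       -0.00015453, -0.00141281]), 'joint_torque': array([-5.03824904e-04, -4.91292679e+01, -4.04128404e-01, -3.12524593e+01,
       -6.39816304e-02,  4.37782297e-02,  1.80176758e-04]), 'position': array([ 0.26171001, -0.59442533,  0.23547217]), 'tool_rot': array([-3.07248584e+00, -6.46577995e-01,  7.64663904e-04]), 'ft_force': array([0.22699642, 0.87191576, 1.11949738]), 'torque': array([-0.00297685,  0.01231957,  0.04600195]), 'grip_force': 0.0, 'grip_width': 1.0005366413367593}
scene [[0.571, 0.657, -0.491, 1.1], [0.821, -0.451, 0.351, -0.472], [0.009, -0.604, -0.797, 1.172], [0.0, 0.0, 0.0, 1.0]] [[502.46501583745686, 0.0, 317.1868524789921], [0.0, 502.46501583745686, 240.32513217010697], [0.0, 0.0, 1.0]]
side [[-0.812, -0.401, 0.424, 0.016], [-0.583, 0.565, -0.583, 0.603], [-0.006, -0.721, -0.693, 0.875], [0.0, 0.0, 0.0, 1.0]] [[514.1286185312591, 0.0, 306.03540734074375], [0.0, 514.1286185312591, 243.66930383562308], [0.0, 0.0, 1.0]]
```

View pics/scene0.png

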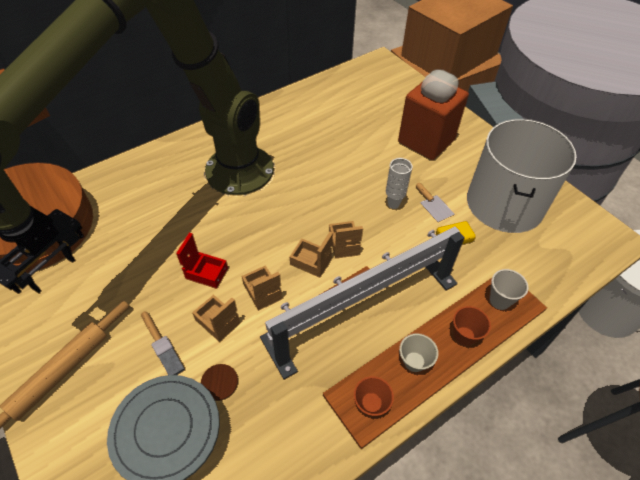

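View pics/side0.png

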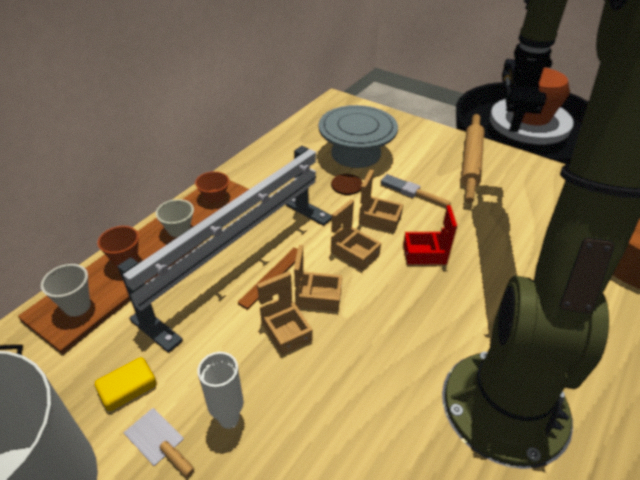

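The scene view shows four plywood holders at about (216,318), (262,287), (312,255) and (345,238). The red one at (205,262) is not meant. The cup pile is at (398,180), the rail runs from (280,330) to (455,245), and the slat lies under the rail. Next I'll build a height map.

```bash
python3 - <<'E'
from h import *
W=[];C=[]
for n in ['scene','side']:
    z=np.load(f'/tmp/{n}.npz'); w=cloud(z['d'],dict(mtx=z['K'],T=z['T'])); W.append(w.reshape(-1,3));C.append(z['im'].reshape(-1,3))
    m=np.isfinite(w[...,0])&(abs(w[...,2])<.01); print(n,np.median(w[m][:,2]))
W=np.vstack(W);C=np.vstack(C);np.savez('/tmp/pc',W=W,C=C)
# top map x .2..1.0 (up), y .5..-.5 ; 1px=1.25mm
s=800
H=np.zeros((600,800,3),np.uint8)
ok=np.isfinite(W[:,0]); W=W[ok];C=C[ok]
o=np.argsort(W[:,2]);W=W[o];C=C[o]
r=((0.9-W[:,0])*s).astype(int); c=((0.5-W[:,1])*s).astype(int)
k=(r>=0)&(r<600)&(c>=0)&(c<800)&(W[:,2]<.35)
hh=np.clip(W[:,2]/.2*255,0,255).astype(np.uint8)
col=cv2.applyColorMap(hh.reshape(-1,1),cv2.COLORMAP_JET)[:,0]
for a,b in [(0,0),(0,1),(1,0),(1,1)]:
    H[np.clip(r[k]+a,0,599),np.clip(c[k]+b,0,799)]=col[k]
for i in range(0,800,80):
    cv2.putText(H,f'{0.5-i/s:.1f}',(i,595),0,.4,(255,255,255)); cv2.line(H,(i,0),(i,599),(90,90,90))
for j in range(0,600,80):
    cv2.putText(H,f'{0.9-j/s:.1f}',(0,j+10),0,.4,(255,255,255)); cv2.line(H,(0,j),(799,j),(90,90,90))
cv2.imwrite('pics/top.png',H)
E
```

```text
scene -6.116915414478008e-05
side -0.0020912815217812852
```

View pics/top.png

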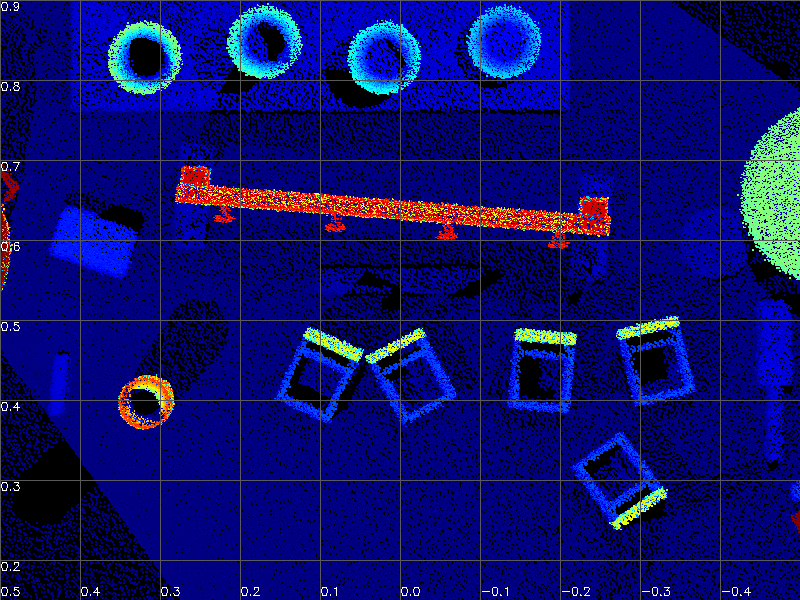

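The map is clean. The four plywood holders have their plates at +x, and the red one is at (0.29,-0.28). Next I'll fit the plates, pins, rail and cup.

```bash
cat >> h.py <<'E'
from scipy.spatial.transform import Rotation as R
def plates(w,im):
    """plate tops: centre, yaw of holder +x (toward rail)"""
    p=w.reshape(-1,3); c=im.reshape(-1,3).astype(int); ok=np.isfinite(p[:,0]); p=p[ok];c=c[ok]
    k=(p[:,2]>.112)&(p[:,2]<.130)&(p[:,0]>.38)&(p[:,0]<.57)&(p[:,1]>-.42)&(p[:,1]<.24)&~((c[:,0]>120)&(c[:,1]<60))
    p=p[k]; s=1000
    m=np.zeros((300,800),np.uint8); r=((p[:,0]-.35)*s).astype(int); q=((p[:,1]+.5)*s).astype(int); m[r,q]=255
    m=cv2.dilate(m,np.ones((5,5)))
    n,l=cv2.connectedComponents(m); out=[]
    for i in range(1,n):
        g=p[l[r,q]==i]
        if len(g)<80: continue
        (cx,cy),(a,b),_=rc=cv2.minAreaRect((g[:,:2]*1000).astype(np.float32))
        bx=cv2.boxPoints(rc); e=[bx[1]-bx[0],bx[2]-bx[1]]; v=max(e,key=np.linalg.norm)
        if v[1]<0: v=-v
        yaw=np.degrees(np.arctan2(-v[0],v[1]))
        out.append((round(cx,1),round(cy,1),round(np.percentile(g[:,2],90)*1000,1),round(float(yaw),1),round(max(a,b),1),round(min(a,b),1),len(g)))
    return sorted(out,key=lambda t:-t[1])
def tool():
    s=ctrl.get_state(); M=R.from_rotvec(s['tool_rot']).as_matrix()
    return s,M,np.degrees(np.arctan2(M[1,1],M[0,1]))
E
python3 - <<'E'
from h import *
for n in ['scene','side']:
    z=np.load(f'/tmp/{n}.npz'); w=cloud(z['d'],dict(mtx=z['K'],T=z['T'])); im=z['im']
    print(n); [print(' plate',t) for t in plates(w,im)]
    p=w.reshape(-1,3); p=p[np.isfinite(p[:,0])]
    k=p[(abs(p[:,0]-.4)<.06)&(abs(p[:,1]-.32)<.06)&(p[:,2]>.12)]
    top=k[k[:,2]>k[:,2].max()-.012]; print(' cup',k[:,2].max(),cv2.minEnclosingCircle((top[:,:2]*1000).astype(np.float32)), np.percentile(k[:,2],99))
    # rail top front edge & pins
    q=p[(p[:,2]>.177)&(p[:,2]<.19)&(p[:,0]>.57)&(p[:,0]<.7)&(abs(p[:,1])<.31)]
    ys=np.arange(-.24,.25,.01); f=[(y,np.percentile(q[abs(q[:,1]-y)<.005][:,0],3)) for y in ys if not any(abs(y-yy)<.02 for yy in(.22,.08,-.06,-.2)) and (abs(q[:,1]-y)<.005).sum()>10]
    f=np.array(f); a=np.polyfit(f[:,0],f[:,1],1); print(' railfront x=%.4f+%.4f y'%(a[1],a[0]),np.degrees(np.arctan(a[0])),np.std(f[:,1]-np.polyval(a,f[:,0])), 'z',np.median(q[:,2]))
    for y0 in(.22,.08,-.06,-.2):
        h=p[(abs(p[:,1]-y0)<.03)&(p[:,2]>.155)&(p[:,2]<.186)&(p[:,0]>.57)&(p[:,0]<a[1]+a[0]*p[:,1]-.012)]
        print(' head',len(h),(h.min(0)*1000).round(1),(h.max(0)*1000).round(1))
s,M,y=tool(); print(y,M.round(3))
E
```

```text
scene
 plate (470.3, 82.6, np.float64(123.6), -24.3, 71.3, 15.2, 141)
 plate (468.4, 4.1, np.float64(124.0), 28.7, 72.7, 11.6, 114)
 plate (480.1, -182.3, np.float64(123.7), -5.4, 71.9, 13.4, 160)
 plate (491.0, -311.7, np.float64(124.0), 13.5, 73.3, 13.4, 174)
 cup 0.17220599491315391 ((397.97894287109375, 317.58935546875), 35.81121063232422) 0.17056678922055168
 railfront x=0.6299+0.0786 y 4.495620088025629 0.0007158478617152923 z 0.18164097165032506
 head 39 [623.3 207.  163.5] [634.8 230.1 183.3]
 head 42 [614.1  68.8 163.7] [623.6  88.7 183.2]
 head 43 [601.  -70.2 162.6] [613.1 -49.9 182.7]
 head 44 [ 591.3 -210.4  161.1] [ 602.2 -188.5  182.7]
side
 plate (470.4, 85.1, np.float64(121.1), -26.0, 72.3, 15.4, 225)
 plate (467.7, 7.9, np.float64(121.0), 28.3, 71.7, 10.1, 147)
 plate (479.7, -180.1, np.float64(120.6), -4.0, 75.3, 12.7, 139)
 plate (490.5, -306.8, np.float64(121.2), 14.6, 76.9, 11.4, 94)
 cup 0.16893086790272438 ((397.7300109863281, 319.8402404785156), 32.728675842285156) 0.1675739133238732
 railfront x=0.6288+0.0769 y 4.3956336883314115 0.0007458617400722128 z 0.1795182506680189
 head 86 [623.2 212.  156. ] [631.2 233.2 181.4]
 head 69 [611.9  72.2 159. ] [620.2  94.  178.8]
 head 59 [601.7 -69.8 156.1] [612.5 -44.8 179.4]
 head 51 [ 591.  -204.8  157.1] [ 600.9 -184.8  179.1]
-66.2306214445346 [[ 0.915  0.403 -0.001]
 [ 0.403 -0.915  0.002]
 [-0.    -0.002 -1.   ]]
```

Both cameras agree within a few millimetres: the plate tops read 121–124 mm (122 expected) and the five-cup pile reads 168–172 mm (168 expected). The rack yaw is -4.5°. I'll go above holder A, whose plate is at (470,84) with yaw -25°.

```bash
python3 -m inch '[[60,80,0,0,0,7],[110,150,0,0,0,14],[160,220,0,0,0,20],[218,295,0,0,0,27],[218,340,0,0,0,34],[217,400,0,0,0,41],[215,460,0,0,0,41],[213,520,0,0,0,41],[210,580,0,0,0,41],[208,640,0,0,0,41],[208,679,0,0,0,41],[208,679,0,0,0,41],[208,679,-20,0,0,41],[208,679,-20,0,0,41],[208,679,-20,0,0,41]]' 50 40
python3 - <<'E'
from h import *
s,M,y=tool(); print(s['position'],y,M[:,2].round(3),s['joint_positions'].round(2))
im,d,P=grab('wrist','w1.png'); w=cloud(d,P); 
for t in plates(w,im): print(t)
E
```

```text
time: 1.98
position: [0.4701, 0.0833, 0.2168]
tool_rot: [2.654, 1.681, -0.0]
ft_force: [0.2, 0.2, 0.6]
grip_width: 0.577
grip_force: 0.0
[0.47006757 0.08327927 0.21680169] -25.32111310368589 [-0. -0. -1.] [ 0.52 -0.01 -0.73  1.87 -0.01  1.28 -0.66]
(471.6, 84.4, np.float64(122.6), -25.1, 72.5, 10.0, 1469)
(457.8, 35.5, np.float64(121.9), 60.9, 17.4, 8.0, 142)
(474.9, -7.4, np.float64(122.5), 27.4, 16.1, 7.2, 114)
```

View pics/w1.png

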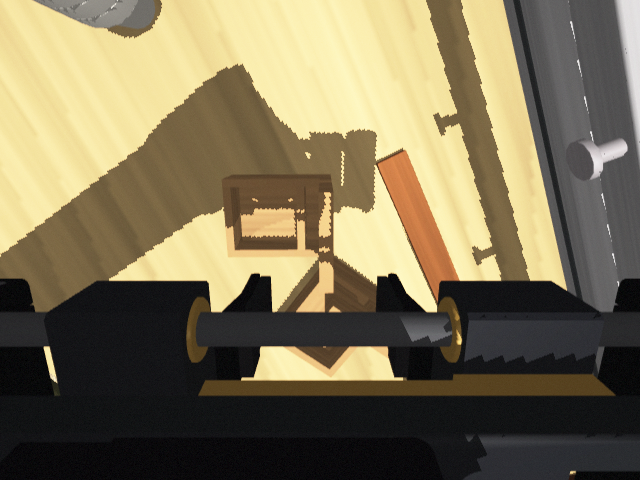

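The wrist view shows holder A at (280,215). The fit is 72.5 x 10.0 mm, centred at (471.6,84.4), yaw -25.1, top 122.6, which matches. I'll grasp it by the top edge and lift.

```bash
python3 -m inch '[[1.5,1,-40,0,0,0],[1.5,1,-80,0,0,0],[1.5,1,-107,0,0,0],[1.5,1,-107,0,0,0],[1.5,1,-107,0,0,0]]' 40 40
python3 -m inch '[[0,0,0,0,0,0],[0,0,0,0,0,0],[0,0,0,0,0,0],[0,0,0,0,0,0],[0,0,0,0,0,0],[0,0,0,0,0,0]]' 0 40
```

```text
time: 2.65
position: [0.4726, 0.0849, 0.111]
tool_rot: [2.653, 1.681, 0.003]
ft_force: [0.2, -0.7, 0.2]
grip_width: 0.461
grip_force: 0.0
time: 3.4
position: [0.4717, 0.085, 0.1098]
tool_rot: [2.653, 1.682, 0.001]
ft_force: [0.7, -0.3, 2.0]
grip_width: 0.113
grip_force: 40.0
```

Gripped at 9.8 mm. Now I'll lift, turn square to the rail and stand off in front of pin1, on its -y side.

```bash
python3 -m inch '[[0,0,25,0,0,0],[0,0,60,0,0,0],[0,0,100,0,0,0],[0,0,140,0,0,4],[25,20,150,0,0,9],[60,45,150,0,0,14],[95,65,150,0,0,19],[110,79,150,0,0,20.6],[110,79,150,0,0,20.6],[110,79,150,0,0,20.6],[110,79,150,0,0,20.6],[110,79,150,0,0,20.6]]'
python3 - <<'E'
from h import *
s,M,y=tool(); print(s['position'],y,M[:,2].round(4),s['grip_width']*87,s['ft_force'])
im,d,P=grab('wrist','w2.png'); w=cloud(d,P); np.savez('/tmp/w2',w=w)
p=w.reshape(-1,3); p=p[np.isfinite(p[:,0])]
q=p[(p[:,2]>.177)&(p[:,2]<.186)&(p[:,0]>.57)&(p[:,0]<.7)]
f=[]
for yy in np.arange(-.3,.3,.01):
    g=q[abs(q[:,1]-yy)<.004]
    if len(g)>20: f.append((yy,np.percentile(g[:,0],2)))
f=np.array(f);a=np.polyfit(f[:,0],f[:,1],1)
r=f[:,1]-np.polyval(a,f[:,0]);k=abs(r)<.003;a=np.polyfit(f[k,0],f[k,1],1);print('rail',a,k.sum(),len(f),np.median(q[:,2]))
for y0 in(.22,.08,-.06,-.2):
    h=p[(abs(p[:,1]-y0)<.03)&(p[:,2]>.155)&(p[:,2]<.186)&(p[:,0]>.57)&(p[:,0]<np.polyval(a,p[:,1])-.014)]
    if len(h)>20: print(' head',len(h),(h.min(0)*1000).round(1),(h.max(0)*1000).round(1))
E
```

```text
time: 4.9
position: [0.5812, 0.1634, 0.2599]
tool_rot: [2.31, 2.128, -0.0]
ft_force: [0.6, -0.6, -2.4]
grip_width: 0.113
grip_force: 40.0
[0.58120567 0.16337943 0.25989942] -4.689656793745518 [ 6.e-04 -9.e-04 -1.e+00] 9.814907590120612 [ 0.61825268 -0.58320659 -2.4279568 ]Traceback (most recent call last):
  File "<stdin>", line 11, in <module>
    raise TypeError("expected non-empty vector for x")
TypeError: expected non-empty vector for x
```

View pics/w2.png

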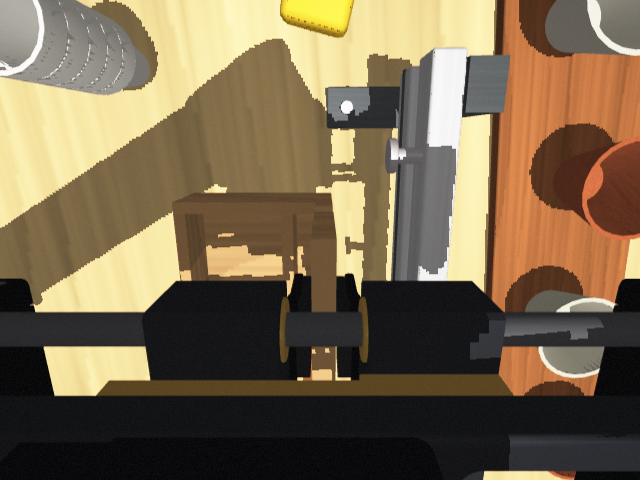

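The view shows the held holder, with its plate at (320,230), and pin1 just ahead, with its head at (393,155) and neck at (412,155). The holder is nearly parallel to the rail at (430,160). I'll check the depth of these points.

```bash
python3 - <<'E'
from h import *
w=np.load('/tmp/w2.npz')['w']
for u,v in [(447,70),(445,130),(430,200),(440,260),(393,150),(393,160),(408,155),(325,230),(325,260),(325,200),(480,75)]: print(u,v,(w[v,u]*1000).round(1))
E
```

```text
447 70 [659.8 266.7 180.5]
445 130 [658.5 233.9 181.5]
430 200 [649.3 192.9 181.9]
440 260 [655.9 152.7 180.8]
393 150 [627.7 224.9 180.4]
393 160 [627.6 219.  180.2]
408 155 [638.  220.8 174.4]
325 230 [584.2 198.9 259.1]
325 260 [583.4 189.9 271.3]
325 200 [584.6 198.9 185.1]
480 75 [676.5 261.9 185.5]
```

```bash
cat >> h.py <<'E'
def railpins(w,y0s,ylo,yhi):
    p=w.reshape(-1,3); p=p[np.isfinite(p[:,0])]
    e=lambda y:.629+.0775*y
    q=p[(abs(p[:,2]-.181)<.004)&(abs(p[:,0]-e(p[:,1])-.01)<.02)]
    f=[]
    for yy in np.arange(ylo,yhi,.004):
        g=q[abs(q[:,1]-yy)<.002]
        if len(g)>15 and min(abs(yy-y) for y in y0s)>.018: f.append((yy,np.percentile(g[:,0],3)))
    f=np.array(f); off=np.median(f[:,1]-e(f[:,0])); a=np.polyfit(f[:,0],f[:,1],1) if len(f)>3 else [0,0]
    print('rail off %.1f mm'%(off*1000),'slope',a[0],len(f),'z',np.median(q[:,2]))
    for y0 in y0s:
        d=p[:,0]-e(p[:,1])-off
        h=p[(abs(p[:,1]-y0)<.025)&(abs(p[:,2]-.17)<.014)&(d>-.024)&(d<-.014)]
        nk=p[(abs(p[:,1]-y0)<.025)&(abs(p[:,2]-.173)<.004)&(d>-.012)&(d<-.004)]
        for nm,g in(('head',h),('neck',nk)):
            if len(g)>8: print(nm,len(g),np.percentile(g,3,0).round(4),np.percentile(g,97,0).round(4))
E
python3 - <<'E'
from h import *
railpins(np.load('/tmp/w2.npz')['w'],[.2205],.14,.28)
E
```

```text
rail off 0.8 mm slope 0.07938591544947994 26 z 0.18176592635428143
head 449 [0.6253 0.212  0.1626] [0.6324 0.2313 0.181 ]
neck 218 [0.6352 0.2156 0.1703] [0.6427 0.2254 0.1755]
```

Pin1 is at (639,221), and the plate centre sits at TCP +(0,-0.5). I'll lower to slot height and push in beside the pin.

```bash
python3 -m inch '[[0,-1,-20,0,0,0.2],[0,-1,-40,0,0,0.2],[15,-1,-40,0,0,0.2],[30,-1,-40,0,0,0.2],[42,-1.5,-40,0,0,0.2],[48,-1.5,-40,0,0,0.2],[51,-1.5,-40,0,0,0.2],[53,-1.7,-40,0,0,0.2],[53,-1.7,-40,0,0,0.2],[53,-1.7,-40,0,0,0.2]]'
```

```text
time: 6.2
position: [0.6342, 0.1624, 0.2197]
tool_rot: [2.305, 2.134, -0.0]
ft_force: [0.1, 0.2, -2.0]
grip_width: 0.113
grip_force: 40.0
```

```bash
python3 -m inch '[[1.6,20,0,0,0,0],[3,38,0,0,0,0],[3.9,50,0,0,0,0],[4.5,57,0,0,0,0],[4.7,60,0,0,0,0],[4.7,60,0,0,0,0],[4.7,60,0,0,0,0]]'
python3 - <<'E'
from h import *
s,M,y=tool(); print(s['position'],y,s['ft_force'],s['torque'])
im,d,P=grab('wrist','w3.png')
E
```

```text
time: 7.08
position: [0.6394, 0.2215, 0.2196]
tool_rot: [2.306, 2.132, -0.0]
ft_force: [-0.4, 0.5, -2.1]
grip_width: 0.111
grip_force: 40.0
[0.63939491 0.22153937 0.21955664] -4.494661535867198 [-0.39711483  0.45257139 -2.1117368 ] [-0.04906193 -0.13597544  0.06988197]
```

View pics/w3.png

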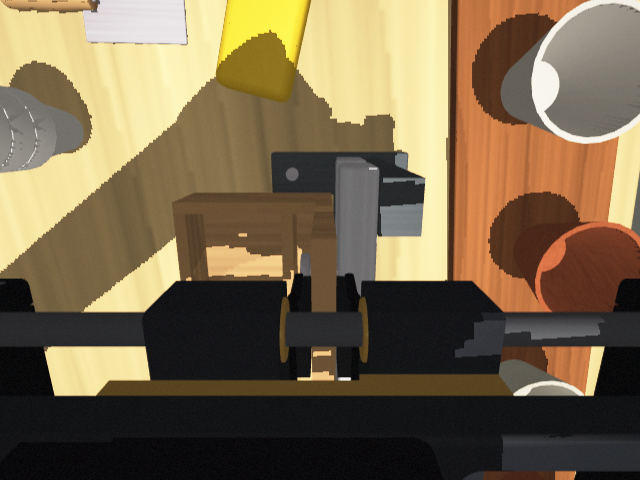

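The plate at (323,240) sits between the pin head at (306,262) and the rail, with no contact force. Now I'll let it down 15 mm and release.

```bash
python3 -m inch '[[0,0,-5,0,0,0],[0,0,-10,0,0,0],[0,0,-14,0,0,0],[0,0,-15,0,0,0],[0,0,-15,0,0,0],[0,0,-15,0,0,0]]'
```

```text
time: 7.88
position: [0.6391, 0.2223, 0.2048]
tool_rot: [2.306, 2.134, -0.0]
ft_force: [-0.9, -0.6, 0.8]
grip_width: 0.114
grip_force: 40.0
```

```bash
python3 -m inch '[[0,0,0,0,0,0],[0,0,0,0,0,0],[0,0,0,0,0,0],[0,0,0,0,0,0],[0,0,0,0,0,0]]' 35
python3 -m inch '[[0,0,20,0,0,0],[0,0,50,0,0,0],[-30,-20,55,0,0,10],[-80,-70,55,0,0,20],[-130,-120,35,0,0,30],[-170,-180,20,0,0,33],[-170,-215,15,0,0,33],[-170,-215,15,0,0,33],[-170,-215,15,0,0,33]]' 50
python3 - <<'E'
from h import *
s,M,y=tool(); print(s['position'],y,s['time'])
im,d,P=grab('wrist'); w=cloud(d,P); print('W',*plates(w,im),sep='\n')
im,d,P=grab('scene','s2.png'); w=cloud(d,P); print('S',*plates(w,im),sep='\n')
p=w.reshape(-1,3);g=p[(abs(p[:,1]-.221)<.05)&(p[:,2]>.205)&(p[:,2]<.23)&(abs(p[:,0]-.637)<.03)];print(len(g),np.percentile(g,5,0),np.percentile(g,95,0))
E
```

```text
time: 8.5
position: [0.6392, 0.2224, 0.2046]
tool_rot: [2.306, 2.134, 0.0]
ft_force: [-0.2, -0.7, 0.0]
grip_width: 0.399
grip_force: 0.0
time: 9.62
position: [0.4698, 0.0078, 0.2209]
tool_rot: [1.604, 2.699, 0.001]
ft_force: [0.6, 0.6, -0.6]
grip_width: 0.576
grip_force: 0.0
[0.46984042 0.00779546 0.22091461] 28.546760292563537 9.625
W
(551.7, 203.6, np.float64(128.3), 28.8, 41.0, 19.5, 1287)
(469.0, 6.5, np.float64(122.6), 28.2, 72.5, 9.6, 1398)
S
(468.1, 4.6, np.float64(123.9), 28.1, 74.2, 11.1, 117)
(479.9, -182.9, np.float64(123.6), -4.0, 71.8, 14.4, 157)
(490.8, -311.6, np.float64(124.2), 13.2, 72.5, 13.7, 167)
156 [0.63087122 0.18581225 0.20628768] [0.64314826 0.25195073 0.21932514]
```

Holder A hangs, its plate top at 219 mm and centred at y≈219. Holder B is next, fitted at (469.0,6.5), yaw 28.2, top 122.6.

```bash
python3 -m inch '[[-0.8,-1.3,-40,0,0,0],[-0.8,-1.3,-80,0,0,0],[-0.8,-1.3,-111,0,0,0],[-0.8,-1.3,-111,0,0,0],[-0.8,-1.3,-111,0,0,0]]' 40 40
python3 -m inch '[[0,0,0,0,0,0],[0,0,0,0,0,0],[0,0,0,0,0,0],[0,0,0,0,0,0],[0,0,0,0,0,0],[0,0,0,0,0,0]]' 0 40
python3 -m inch '[[0,0,25,0,0,0],[0,0,60,0,0,0],[0,0,100,0,0,-5],[0,0,140,0,0,-12],[25,5,150,0,0,-19],[60,10,150,0,0,-26],[90,13,150,0,0,-32.7],[101,15,150,0,0,-32.7],[101,15,150,0,0,-32.7],[101,15,130,0,0,-32.7],[101,15,110,0,0,-32.7],[101,15,110,0,0,-32.7],[101,15,110,0,0,-32.7]]'
python3 - <<'E'
from h import *
s,M,y=tool(); print(s['position'],y,M[:,2].round(4),s['grip_width']*87,s['ft_force'])
im,d,P=grab('wrist','w4.png'); w=cloud(d,P); railpins(w,[.0814],0.05,.15)
p=w.reshape(-1,3);t=s['position'];g=p[(abs(p[:,0]-t[0])<.02)&(abs(p[:,1]-t[1]-.02)<.03)&(p[:,2]>t[2]-.1)&(p[:,2]<t[2]-.02)];print(len(g),np.percentile(g,3,0),np.percentile(g,97,0))
E
```

```text
time: 10.35
position: [0.4696, 0.0073, 0.1099]
tool_rot: [1.601, 2.701, 0.002]
ft_force: [-0.4, -0.5, 1.0]
grip_width: 0.458
grip_force: 0.0
time: 11.1
position: [0.4686, 0.0061, 0.1088]
tool_rot: [1.604, 2.7, 0.0]
ft_force: [1.3, -0.3, 2.2]
grip_width: 0.11
grip_force: 40.0
time: 12.72
position: [0.5692, 0.021, 0.2186]
tool_rot: [2.3, 2.14, -0.0]
ft_force: [0.2, 0.8, -2.1]
grip_width: 0.112
grip_force: 40.0
[0.56919764 0.02098593 0.2186382 ] -4.134415218654251 [ 1.e-04 -3.e-04 -1.e+00] 9.761841052875196 [ 0.22326893  0.78602173 -2.07966378]
rail off 0.7 mm slope 0.07819042393072449 16 z 0.18174078982807906
head 703 [0.6143 0.0725 0.1628] [0.6214 0.0915 0.1812]
neck 307 [0.6241 0.0762 0.1708] [0.6317 0.0856 0.1757]
1322 [0.54939957 0.02136058 0.12192136] [0.57549835 0.05847509 0.19475644]
```

```bash
python3 -m inch '[[15,0,0,0,0,-0.3],[30,0,0,0,0,-0.3],[43,0,0,0,0,-0.3],[50,0,0,0,0,-0.3],[54,0,0,0,0,-0.3],[54,0,0,0,0,-0.3],[54,0,0,0,0,-0.3]]'
python3 -m inch '[[1.6,20,0,0,0,0],[3,38,0,0,0,0],[3.9,50,0,0,0,0],[4.5,57,0,0,0,0],[4.7,60,0,0,0,0],[4.7,60,0,0,0,0],[4.7,60,0,0,0,0]]'
```

```text
time: 13.65
position: [0.623, 0.0212, 0.2186]
tool_rot: [2.305, 2.134, -0.001]
ft_force: [-0.1, -0.4, -2.4]
grip_width: 0.114
grip_force: 40.0
time: 14.52
position: [0.6281, 0.0803, 0.2185]
tool_rot: [2.307, 2.132, -0.001]
ft_force: [0.3, 0.6, -3.0]
grip_width: 0.111
grip_force: 40.0
```

```bash
python3 -m inch '[[0,0.5,-5,0,0,0],[0,0.5,-10,0,0,0],[0,0.5,-14,0,0,0],[0,0.5,-15,0,0,0],[0,0.5,-15,0,0,0],[0,0.5,-15,0,0,0]]'
```

```text
time: 15.28
position: [0.628, 0.0815, 0.2038]
tool_rot: [2.306, 2.134, -0.0]
ft_force: [-1.0, -1.8, 0.3]
grip_width: 0.117
grip_force: 40.0
```

```bash
python3 -m inch '[[0,0,0,0,0,0],[0,0,0,0,0,0],[0,0,0,0,0,0],[0,0,0,0,0,0],[0,0,0,0,0,0]]' 35
python3 -m inch '[[0,0,20,0,0,0],[0,0,50,0,0,0],[-25,-50,55,0,0,0],[-55,-100,55,0,0,0],[-80,-150,45,0,0,0],[-110,-200,25,0,0,0],[-148,-245,17,0,0,0],[-148,-261,17,0,0,0],[-148,-261,17,0,0,0],[-148,-261,17,0,0,0]]' 50
python3 - <<'E'
from h import *
s,M,y=tool(); print(s['position'],y,s['time'])
im,d,P=grab('wrist'); w=cloud(d,P); print('W',*plates(w,im),sep='\n')
im,d,P=grab('side'); w=cloud(d,P); print('side',*plates(w,im),sep='\n')
im,d,P=grab('scene','s3.png'); w=cloud(d,P); print('S',*plates(w,im),sep='\n')
p=w.reshape(-1,3)
for x,y in((.637,.221),(.628,.081)):
  g=p[(abs(p[:,1]-y)<.05)&(p[:,2]>.205)&(p[:,2]<.23)&(abs(p[:,0]-x)<.03)];print(len(g),np.percentile(g,5,0),np.percentile(g,95,0))
E
```

```text
time: 15.9
position: [0.6281, 0.0816, 0.2036]
tool_rot: [2.306, 2.134, 0.0]
ft_force: [0.3, -0.1, -0.6]
grip_width: 0.4
grip_force: 0.0
time: 17.15
position: [0.4816, -0.1773, 0.2215]
tool_rot: [2.302, 2.137, 0.003]
ft_force: [0.8, 0.7, -0.2]
grip_width: 0.573
grip_force: 0.0
[ 0.48158032 -0.17733493  0.22152327] -4.243410154410736 17.15
W
(480.4, -181.4, np.float64(122.6), -5.4, 72.7, 10.0, 1412)
(485.8, -285.2, np.float64(122.3), 14.0, 22.6, 10.4, 317)
side
(557.8, 220.0, np.float64(127.7), 1.3, 40.0, 23.6, 172)
(552.0, 88.8, np.float64(129.3), -0.1, 75.1, 35.5, 341)
(479.4, -180.2, np.float64(120.9), -5.1, 75.2, 12.2, 146)
(489.8, -305.4, np.float64(121.2), 12.3, 69.3, 11.7, 83)
S
(559.1, 219.2, np.float64(128.9), -4.1, 41.0, 23.4, 87)
(552.4, 84.9, np.float64(129.3), 0.7, 75.5, 34.3, 155)
(480.0, -182.8, np.float64(124.6), -5.8, 72.3, 14.1, 156)
(491.0, -311.7, np.float64(124.6), 14.1, 72.2, 13.3, 174)
162 [0.62980398 0.18122597 0.207221  ] [0.64246369 0.24433186 0.22294137]
175 [0.61918244 0.04577456 0.20633789] [0.63202152 0.11216016 0.21910579]
```

Holders A and B hang straight. Holder C is next, fitted at (480.4,-181.4), yaw -5.4.

```bash
python3 -m inch '[[0.4,-2,-40,0,0,-0.9],[0.4,-2,-80,0,0,-0.9],[0.4,-2,-111.5,0,0,-0.9],[0.4,-2,-111.5,0,0,-0.9],[0.4,-2,-111.5,0,0,-0.9]]' 40 40
python3 -m inch '[[0,0,0,0,0,0],[0,0,0,0,0,0],[0,0,0,0,0,0],[0,0,0,0,0,0],[0,0,0,0,0,0],[0,0,0,0,0,0]]' 0 40
python3 -m inch '[[0,0,25,0,0,0],[0,0,60,0,0,0],[0,0,100,0,0,0.9],[10,10,120,0,0,0.9],[30,25,120,0,0,0.9],[55,45,120,0,0,0.9],[75,58,115,0,0,0.9],[78,63,110,0,0,0.9],[78,63,110,0,0,0.9],[78,63,110,0,0,0.9],[78,63,110,0,0,0.9]]'
python3 - <<'E'
from h import *
s,M,y=tool(); print(s['position'],y,M[:,2].round(4),s['grip_width']*87,s['ft_force'])
im,d,P=grab('wrist','w5.png'); w=cloud(d,P); railpins(w,[-.0582],-.09,0.02)
p=w.reshape(-1,3);t=s['position'];g=p[(abs(p[:,0]-t[0])<.012)&(abs(p[:,1]-t[1]-.02)<.03)&(p[:,2]>t[2]-.1)&(p[:,2]<t[2]-.02)];print(len(g),np.percentile(g,3,0),np.percentile(g,97,0))
E
```

```text
time: 17.92
position: [0.4816, -0.181, 0.1103]
tool_rot: [2.32, 2.116, 0.002]
ft_force: [0.6, 0.1, 0.2]
grip_width: 0.455
grip_force: 0.0
time: 18.68
position: [0.4807, -0.1815, 0.1093]
tool_rot: [2.322, 2.115, 0.0]
ft_force: [0.1, -0.7, 1.3]
grip_width: 0.111
grip_force: 40.0
time: 20.05
position: [0.558, -0.1194, 0.2193]
tool_rot: [2.307, 2.132, -0.001]
ft_force: [-0.1, 0.1, -2.0]
grip_width: 0.11
grip_force: 40.0
[ 0.55802346 -0.1194283   0.21934455] -4.5211712505317125 [ 1.e-04 -1.e-03 -1.e+00] 9.557226810005005 [-0.12004924  0.09294981 -1.96020567]
rail off 0.6 mm slope 0.07865181167469465 16 z 0.1817385581746061
head 697 [ 0.6035 -0.0672  0.1634] [ 0.6106 -0.0482  0.1811]
neck 299 [ 0.6133 -0.0631  0.1715] [ 0.621  -0.0542  0.1758]
754 [ 0.54669054 -0.08876108  0.12130604] [ 0.56482    -0.08222159  0.19643976]
```

```bash
python3 -m inch '[[15,0.3,0,0,0,0],[30,0.5,0,0,0,0],[43,0.5,0,0,0,0],[50,0.5,0,0,0,0],[54,0.5,0,0,0,0],[54,0.5,0,0,0,0],[54,0.5,0,0,0,0]]'
python3 -m inch '[[1.6,20,0,0,0,0],[3,38,0,0,0,0],[3.9,50,0,0,0,0],[4.5,57,0,0,0,0],[4.7,60,0,0,0,0],[4.7,60,0,0,0,0],[4.7,60,0,0,0,0]]'
```

```text
time: 20.98
position: [0.6122, -0.1179, 0.2191]
tool_rot: [2.306, 2.134, -0.001]
ft_force: [-0.3, 0.0, -2.8]
grip_width: 0.114
grip_force: 40.0
time: 21.85
position: [0.6171, -0.0587, 0.219]
tool_rot: [2.307, 2.132, -0.0]
ft_force: [-0.2, -0.8, -1.3]
grip_width: 0.111
grip_force: 40.0
```

```bash
python3 -m inch '[[0,0.3,-5,0,0,0],[0,0.3,-10,0,0,0],[0,0.3,-14,0,0,0],[0,0.3,-15,0,0,0],[0,0.3,-15,0,0,0],[0,0.3,-15,0,0,0]]'
```

```text
time: 22.6
position: [0.6171, -0.0577, 0.2042]
tool_rot: [2.306, 2.134, -0.0]
ft_force: [-1.2, -0.1, -0.4]
grip_width: 0.11
grip_force: 40.0
```

```bash
python3 -m inch '[[0,0,0,0,0,0],[0,0,0,0,0,0],[0,0,0,0,0,0],[0,0,0,0,0,0],[0,0,0,0,0,0]]' 35
python3 -m inch '[[0,0,20,0,0,0],[0,0,50,0,0,0],[-25,-50,55,0,0,4],[-50,-100,55,0,0,9],[-75,-150,45,0,0,14],[-100,-200,25,0,0,18.5],[-126,-245,17,0,0,18.5],[-126,-251,17,0,0,18.5],[-126,-251,17,0,0,18.5],[-126,-251,17,0,0,18.5]]' 50
python3 - <<'E'
from h import *
s,M,y=tool(); print(s['position'],y,s['time'])
im,d,P=grab('wrist'); w=cloud(d,P); print('W',*plates(w,im),sep='\n')
im,d,P=grab('scene','s4.png'); w=cloud(d,P)
p=w.reshape(-1,3)
for x,y in((.637,.221),(.628,.081),(.617,-.058)):
  g=p[(abs(p[:,1]-y)<.05)&(p[:,2]>.205)&(p[:,2]<.23)&(abs(p[:,0]-x)<.03)];print(len(g),np.percentile(g,5,0),np.percentile(g,95,0))
E
```

```text
time: 23.22
position: [0.6172, -0.0575, 0.2041]
tool_rot: [2.306, 2.134, 0.0]
ft_force: [-0.4, -0.6, 0.2]
grip_width: 0.399
grip_force: 0.0
time: 24.48
position: [0.4927, -0.3066, 0.2221]
tool_rot: [1.928, 2.479, 0.002]
ft_force: [0.4, -0.6, -0.3]
grip_width: 0.571
grip_force: 0.0
[ 0.49269896 -0.30658085  0.22211927] 14.257036074890726 24.475
W
(491.8, -310.0, np.float64(122.5), 13.3, 71.9, 10.0, 1383)
163 [0.62984143 0.18164861 0.20671219] [0.64224426 0.2452305  0.22201655]
175 [0.61927383 0.04623716 0.20643331] [0.63181967 0.11231621 0.21897307]
199 [ 0.6089188  -0.0935139   0.20626756] [ 0.62120607 -0.02680678  0.21929832]
```

```bash
python3 -m inch '[[0.7,-1.3,-40,0,0,-0.7],[0.7,-1.3,-80,0,0,-0.7],[0.7,-1.3,-111.5,0,0,-0.7],[0.7,-1.3,-111.5,0,0,-0.7],[0.7,-1.3,-111.5,0,0,-0.7]]' 40 40
python3 -m inch '[[0,0,0,0,0,0],[0,0,0,0,0,0],[0,0,0,0,0,0],[0,0,0,0,0,0],[0,0,0,0,0,0],[0,0,0,0,0,0]]' 0 40
python3 -m inch '[[0,0,25,0,0,0],[0,0,60,0,0,-3],[0,0,100,0,0,-7],[10,10,115,0,0,-11],[25,25,115,0,0,-15],[40,40,115,0,0,-17.8],[52,50,110,0,0,-17.8],[55,52,110,0,0,-17.8],[55,52,110,0,0,-17.8],[55,52,110,0,0,-17.8],[55,52,110,0,0,-17.8]]'
python3 - <<'E'
from h import *
s,M,y=tool(); print(s['position'],y,M[:,2].round(4),s['grip_width']*87,s['ft_force'])
im,d,P=grab('wrist','w6.png'); w=cloud(d,P); railpins(w,[-.1978],-.23,-.11)
p=w.reshape(-1,3);t=s['position'];g=p[(abs(p[:,0]-t[0])<.012)&(abs(p[:,1]-t[1]-.02)<.03)&(p[:,2]>t[2]-.1)&(p[:,2]<t[2]-.02)];print(len(g),np.percentile(g,3,0),np.percentile(g,97,0))
E
```

```text
time: 25.2
position: [0.4931, -0.3096, 0.1111]
tool_rot: [1.945, 2.464, 0.001]
ft_force: [0.0, -0.1, 0.4]
grip_width: 0.458
grip_force: 0.0
time: 25.95
position: [0.492, -0.31, 0.1098]
tool_rot: [1.948, 2.464, 0.0]
ft_force: [-0.0, -0.4, 1.4]
grip_width: 0.116
grip_force: 40.0
time: 27.32
position: [0.5464, -0.2587, 0.2196]
tool_rot: [2.307, 2.132, -0.001]
ft_force: [0.9, 0.1, -2.7]
grip_width: 0.113
grip_force: 40.0
[ 0.5464017  -0.25869412  0.21963047] -4.496863692282783 [-1.e-04 -4.e-04 -1.e+00] 9.807473171129772 [ 0.94177901  0.08611573 -2.74968117]
rail off 0.6 mm slope 0.07798886921501837 16 z 0.18178300037035539
head 702 [ 0.5927 -0.2067  0.1633] [ 0.5998 -0.1876  0.1811]
neck 311 [ 0.6025 -0.203   0.171 ] [ 0.6101 -0.1936  0.1757]
744 [ 0.53514854 -0.22784751  0.12142169] [ 0.55312133 -0.22216404  0.19739885]
```

```bash
python3 -m inch '[[15,0.3,0,0,0,0],[30,0.5,0,0,0,0],[43,0.5,0,0,0,0],[50,0.5,0,0,0,0],[54.5,0.5,0,0,0,0],[54.5,0.5,0,0,0,0],[54.5,0.5,0,0,0,0]]'
python3 -m inch '[[1.6,20,0,0,0,0],[3,38,0,0,0,0],[3.9,50,0,0,0,0],[4.5,57,0,0,0,0],[4.7,60,0,0,0,0],[4.7,60,0,0,0,0],[4.7,60,0,0,0,0]]'
```

```text
time: 28.25
position: [0.601, -0.2576, 0.2196]
tool_rot: [2.306, 2.134, -0.001]
ft_force: [0.2, -0.2, -3.2]
grip_width: 0.112
grip_force: 40.0
time: 29.12
position: [0.6059, -0.1982, 0.2195]
tool_rot: [2.307, 2.132, -0.0]
ft_force: [0.3, 0.7, -2.9]
grip_width: 0.111
grip_force: 40.0
```

```bash
python3 -m inch '[[0,0.3,-5,0,0,0],[0,0.3,-10,0,0,0],[0,0.3,-14,0,0,0],[0,0.3,-15,0,0,0],[0,0.3,-15,0,0,0],[0,0.3,-15,0,0,0]]'
```

```text
time: 29.88
position: [0.606, -0.1972, 0.2048]
tool_rot: [2.306, 2.134, -0.0]
ft_force: [-1.4, 0.4, -0.7]
grip_width: 0.109
grip_force: 40.0
```

```bash
python3 -m inch '[[0,0,0,0,0,0],[0,0,0,0,0,0],[0,0,0,0,0,0],[0,0,0,0,0,0],[0,0,0,0,0,0]]' 35
python3 -m inch '[[0,0,20,0,0,0],[0,0,50,0,0,0],[-25,40,60,0,0,9],[-55,80,60,0,0,18],[-85,125,60,0,0,27],[-110,170,60,0,0,36],[-120,225,60,0,0,45],[-130,280,60,0,0,54],[-140,335,60,0,0,63],[-155,390,60,0,0,72],[-175,440,60,0,0,81],[-195,490,60,0,0,90],[-207,517,60,0,0,90],[-207,517,60,0,0,90],[-207,517,60,0,0,90]]' 87
python3 - <<'E'
from h import *
s,M,y=tool(); print(s['position'],y,s['time'],s['joint_positions'].round(2))
im,d,P=grab('wrist','w7.png'); w=cloud(d,P); p=w.reshape(-1,3)
k=p[(abs(p[:,0]-.398)<.06)&(abs(p[:,1]-.319)<.06)&(p[:,2]>.160)&(p[:,2]<.175)];print('cup',len(k),cv2.minEnclosingCircle((k[:,:2]*1000).astype(np.float32)),np.median(k[:,2]))
im,d,P=grab('scene','s5.png'); w=cloud(d,P)
p=w.reshape(-1,3)
for x,y in((.637,.221),(.628,.081),(.617,-.058),(.606,-.198)):
  g=p[(abs(p[:,1]-y)<.05)&(p[:,2]>.205)&(p[:,2]<.23)&(abs(p[:,0]-x)<.03)];print(len(g),np.percentile(g,5,0),np.percentile(g,95,0))
  g=p[(abs(p[:,1]-y)<.05)&(p[:,2]>.125)&(p[:,2]<.145)&(abs(p[:,0]-x+.055)<.045)];rc=cv2.minAreaRect((g[:,:2]*1000).astype(np.float32));print('  box',len(g),rc,np.percentile(g[:,2],[5,50,95]))
E
```

```text
time: 30.5
position: [0.6061, -0.1971, 0.2046]
tool_rot: [2.306, 2.134, 0.0]
ft_force: [0.8, -0.5, 0.8]
grip_width: 0.4
grip_force: 0.0
time: 32.38
position: [0.3997, 0.3194, 0.2652]
tool_rot: [0.122, 3.138, -0.001]
ft_force: [0.9, -0.2, 0.3]
grip_width: 0.999
grip_force: 0.0
[0.39970987 0.31936447 0.2652436 ] 85.53542918058557 32.375 [ 0.51  0.15 -1.33  1.71  0.15  1.39  0.66]
cup 1641 ((397.9839782714844, 318.8536071777344), 32.0455436706543) 0.16731797605605586
157 [0.62942039 0.18221817 0.20753489] [0.64228674 0.24496415 0.22262014]
  box 193 ((583.2933959960938, 232.5111541748047), (74.31488037109375, 71.14076232910156), 87.23860168457031) [0.1256851  0.13024681 0.1403931 ]
175 [0.61993807 0.04569069 0.20634959] [0.63218079 0.11200565 0.21933184]
  box 215 ((573.3778686523438, 83.22111511230469), (75.0191879272461, 73.65222930908203), 87.16154479980469) [0.12651397 0.13116344 0.1358598 ]
198 [ 0.60904728 -0.09263575  0.20661866] [ 0.62136742 -0.02694774  0.21884891]
  box 232 ((562.5911865234375, -54.88499069213867), (74.51629638671875, 73.82286071777344), 85.9720230102539) [0.1260494  0.13106121 0.13523332]
214 [ 0.59845342 -0.23261843  0.20648392] [ 0.61017383 -0.16688274  0.21964056]
  box 233 ((551.6505126953125, -195.01095581054688), (73.4262466430664, 74.4330825805664), 85.41944122314453) [0.12639131 0.13138657 0.13535453]
```

View pics/s5.png

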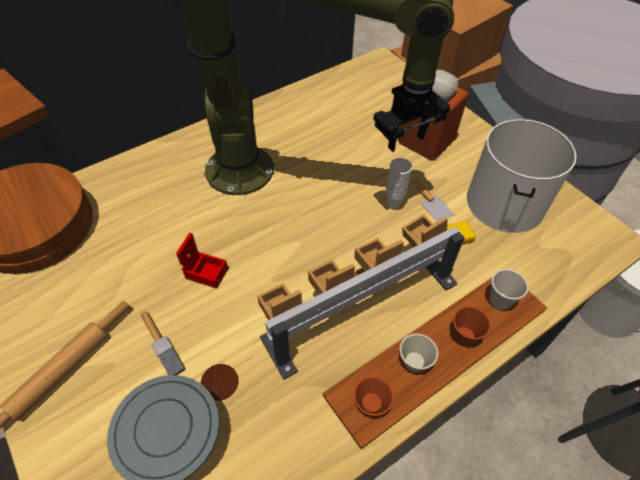

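All four hang. Pin1's holder, at (425,232), reads about 5 mm off in y with one edge higher, so I'll look at it up close.

```bash
python3 - <<'E'
from h import *
a=cv2.imread('pics/s5.png')[190:300,340:480]; b=cv2.imread('pics/w7.png')
sd,d,P=grab('side'); c=sd[:,:,::-1][150:330,80:320]
A=cv2.resize(a,(500,393),interpolation=2); C=cv2.resize(c,(800,600),interpolation=2)
o=np.zeros((600,800,3),np.uint8); o[:300,:400]=cv2.resize(a,(400,300),interpolation=2); o[300:,:400]=cv2.resize(b,(400,300)); o[:300,400:]=cv2.resize(c,(400,300),interpolation=2)
cv2.imwrite('pics/crop.png',o)
E
```

```text
(no output)
```

View pics/crop.png

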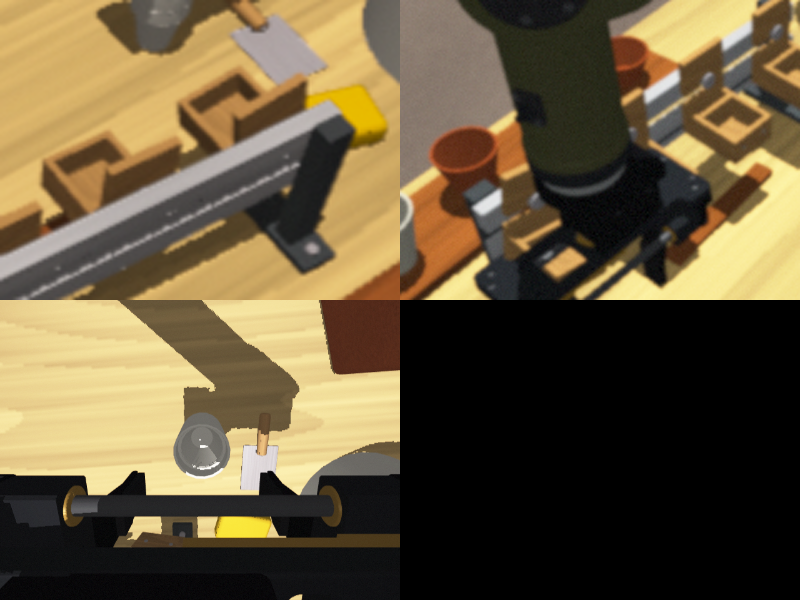

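```bash
python3 - <<'E'
from h import *
from numpy.linalg import svd
im,d,P=grab('scene'); w=cloud(d,P); p=w.reshape(-1,3); p=p[np.isfinite(p[:,0])]
for x,y in((.639,.221),(.628,.0814),(.617,-.058),(.606,-.198)):
  g=p[(abs(p[:,1]-y)<.05)&(p[:,2]>.19)&(p[:,2]<.235)&(abs(p[:,0]-x)<.03)]
  s=(g[:,1]-y); e=[]
  for b in np.arange(-.045,.045,.005):
    q=g[(s>=b)&(s<b+.005)]
    if len(q)>3: e.append((b+.0025,q[:,2].max(),q[:,0].mean()-x))
  e=np.array(e); i=e[2:-2]; print('roll slope %.3f z0 %.4f'%tuple(np.polyfit(i[:,0],i[:,1],1)),'yaw',np.polyfit(i[:,0],i[:,2],1)[0].round(3),'y',(np.percentile(g[:,1],[1,99])-y).round(4), 'x',(np.percentile(g[:,0],[2,98])-x).round(4))
  r=p[(abs(p[:,1]-y)<.04)&(p[:,2]>.12)&(p[:,2]<.15)&(p[:,0]>x-.1)&(p[:,0]<x-.02)]
  A=np.c_[r[:,0]-x+.055,r[:,1]-y,np.ones(len(r))]
  for _ in range(8):
    c=np.linalg.lstsq(A,r[:,2],rcond=None)[0]; k=abs(r[:,2]-A@c)<.004; A=A[k];r=r[k]
  print('   rim plane',c.round(4),len(r))
E
```

```text
roll slope 0.232 z0 0.2212 yaw 0.087 y [-0.0432  0.0297] x [-0.0102  0.005 ]
   rim plane [0.0558 0.1146 0.1289] 132
roll slope -0.012 z0 0.2183 yaw 0.073 y [-0.0377  0.034 ] x [-0.0096  0.0055]
   rim plane [0.0497 0.0006 0.1316] 153
roll slope -0.013 z0 0.2198 yaw 0.064 y [-0.0368  0.0339] x [-0.0098  0.0053]
   rim plane [ 0.0577 -0.0087  0.1313] 174
roll slope -0.029 z0 0.2195 yaw 0.074 y [-0.0367  0.0341] x [-0.0084  0.0051]
   rim plane [0.0458 0.0029 0.1315] 187
```

Pin1's holder has been knocked into a roll of 0.11–0.23 rad; the other three are level. I'll straighten it before placing cups, starting with a close look at it.

```bash
python3 -m inch '[[30,-25,20,0,0,-10],[60,-50,25,0,0,-20],[90,-75,25,0,0,-30],[120,-100,25,0,0,-40],[150,-120,25,0,0,-50],[180,-140,25,0,0,-60],[200,-160,25,0,0,-70],[200,-160,25,0,0,-80],[200,-160,25,0,0,-90],[200,-160,25,0,0,-90],[200,-160,25,0,0,-90],[200,-160,25,0,0,-90]]' 45
python3 - <<'E'
from h import *
s,M,y=tool(); print(s['position'],y,s['time'])
im,d,P=grab('wrist','w8.png'); w=cloud(d,P); p=w.reshape(-1,3)
x,y=.639,.221
g=p[(abs(p[:,1]-y)<.05)&(p[:,2]>.205)&(p[:,2]<.235)&(abs(p[:,0]-x)<.03)]
print(len(g)); c,e=cv2.minAreaRect((g[:,:2]*1000).astype(np.float32))[:2]; print(c,e)
A=np.c_[g[:,0]-x,g[:,1]-y,np.ones(len(g))]
print(np.linalg.lstsq(A,g[:,2],rcond=None)[0].round(4))
for b in np.arange(-.045,.04,.01):
    q=g[(g[:,1]-y>=b)&(g[:,1]-y<b+.01)]
    if len(q)>5: print(round(b+.005,3),len(q),np.percentile(q[:,2],[10,50,90]).round(4),np.median(q[:,0]).round(4))
E
```

```text
time: 34.08
position: [0.5991, 0.1596, 0.2896]
tool_rot: [2.304, 2.135, -0.0]
ft_force: [-0.1, 0.2, 0.5]
grip_width: 0.517
grip_force: 0.0
[0.59905743 0.15962947 0.28958114] -4.3595771820510505 34.075
2306
(636.072021484375, 215.54855346679688) (73.99227905273438, 10.535258293151855)
[0.2638 0.1466 0.2176]
-0.04 178 [0.2089 0.2099 0.2108] 0.6334
-0.03 261 [0.2105 0.2117 0.2128] 0.6341
-0.02 284 [0.2121 0.2137 0.2148] 0.6344
-0.01 308 [0.2142 0.2158 0.217 ] 0.6353
0.0 327 [0.2162 0.2176 0.2188] 0.6361
0.01 364 [0.2175 0.2197 0.221 ] 0.6368
0.02 389 [0.2196 0.2216 0.2229] 0.6375
0.03 195 [0.2101 0.2223 0.2238] 0.6381
```

View pics/w8.png

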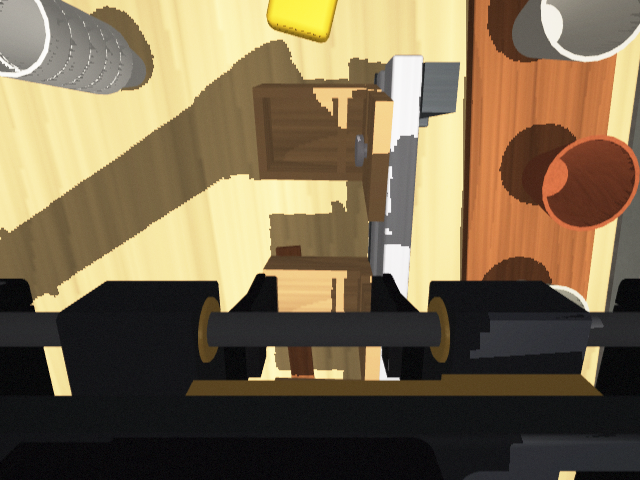

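The plate at (382,160) is rolled 0.19 rad, with the pin against the side of the notch, so it needs mending. I'll tilt the tool 11° to match, regrip, lift slightly, level, recentre and let it down.

```bash
python3 -m inch '[[15,25,-10,4,0,0],[30,45,-30,8,0,0],[38,57.5,-40,11,-0.8,0],[38,57.5,-40,11,-0.8,0],[38,57.5,-60,11,-0.8,0],[38,57.5,-80,11,-0.8,0],[38,57.5,-84.5,11,-0.8,0],[38,57.5,-84.5,11,-0.8,0],[38,57.5,-84.5,11,-0.8,0]]' 40 40
python3 -m inch '[[0,0,0,0,0,0],[0,0,0,0,0,0],[0,0,0,0,0,0],[0,0,0,0,0,0],[0,0,0,0,0,0],[0,0,0,0,0,0]]' 0 40
```

```text
time: 35.25
position: [0.6374, 0.2177, 0.2058]
tool_rot: [-2.204, -2.04, -0.213]
ft_force: [-0.4, -0.2, -0.5]
grip_width: 0.46
grip_force: 0.0
time: 36.0
position: [0.637, 0.2173, 0.2051]
tool_rot: [-2.204, -2.04, -0.212]
ft_force: [-0.2, -0.6, 0.6]
grip_width: 0.11
grip_force: 39.9
```

```bash
python3 -m inch '[[1,0,3,0,0,0],[2,1,5,-4,0.3,0],[2,2.5,5,-8,0.6,0],[2,3.6,5,-11,0.8,0],[2,3.6,5,-11,0.8,0],[2,3.6,5,-11,0.8,0]]'
python3 - <<'E'
from h import *
s,M,y=tool(); print(s['position'],y,M[:,2].round(3),s['ft_force'],s['torque'])
im,d,P=grab('wrist','w9.png'); w=cloud(d,P); p=w.reshape(-1,3)
g=p[(p[:,1]>.225)&(p[:,1]<.265)&(p[:,2]>.208)&(p[:,2]<.24)&(abs(p[:,0]-.64)<.02)]
for b in np.arange(.225,.265,.005):
    q=g[(g[:,1]>=b)&(g[:,1]<b+.005)]
    if len(q)>5: print(round(b+.0025,4),len(q),np.percentile(q[:,2],[50,90]).round(4),np.median(q[:,0]).round(4))
print(np.percentile(g[:,1],99))
E
```

```text
time: 36.75
position: [0.6391, 0.2205, 0.2098]
tool_rot: [-2.306, -2.133, -0.0]
ft_force: [0.3, -0.4, -2.4]
grip_width: 0.107
grip_force: 39.9
[0.63913003 0.22052805 0.20975754] -4.459728625272591 [-0.  0. -1.] [ 0.25745379 -0.39189692 -2.40179843] [-0.03731696 -0.07554764 -0.01273196]
0.2275 380 [0.2215 0.2247] 0.6418
0.2325 1300 [0.2215 0.23  ] 0.6376
0.2375 285 [0.2216 0.2223] 0.6398
0.2425 291 [0.2216 0.2224] 0.6401
0.2475 316 [0.2217 0.2224] 0.6405
0.2525 415 [0.2214 0.2223] 0.6419
0.2575 136 [0.2156 0.2214] 0.6391
0.2553751084126818
```

The plate is level (221.6 at both ends) and centred. I'll let it down, release, and go back to the cup pile.

```bash
python3 -m inch '[[0,0.5,-2,0,0,0],[0,0.5,-4,0,0,0],[0,0.5,-4.8,0,0,0],[0,0.5,-4.8,0,0,0],[0,0.5,-4.8,0,0,0]]'
python3 -m inch '[[0,0,0,0,0,0],[0,0,0,0,0,0],[0,0,0,0,0,0],[0,0,0,0,0,0],[0,0,0,0,0,0]]' 35
python3 -m inch '[[0,0,20,0,0,0],[0,0,60,0,0,0],[-30,0,65,0,0,10],[-60,15,65,0,0,20],[-90,30,65,0,0,30],[-120,45,65,0,0,40],[-150,60,65,0,0,50],[-180,75,65,0,0,60],[-210,90,60,0,0,70],[-241,98,55,0,0,80],[-241,98,35,0,0,90],[-241,98,35,0,0,90],[-241,98,35,0,0,90]]' 87
cat > chk.py <<'E'
from h import *
s,M,y=tool(); print(s['position'],y,s['time'])
im,d,P=grab('wrist'); p=cloud(d,P).reshape(-1,3)
k=p[(abs(p[:,0]-.398)<.06)&(abs(p[:,1]-.319)<.06)&(p[:,2]>.08)&(p[:,2]<.175)]
if len(k)>50:
    zt=np.percentile(k[:,2],98); k=k[k[:,2]>zt-.006]; print('cup',len(k),cv2.minEnclosingCircle((k[:,:2]*1000).astype(np.float32)),zt)
im,d,P=grab('scene','last.png'); p=cloud(d,P).reshape(-1,3); p=p[np.isfinite(p[:,0])]
for x,y in((.639,.221),(.628,.0814),(.617,-.058),(.606,-.198)):
  g=p[(abs(p[:,1]-y)<.05)&(p[:,2]>.205)&(p[:,2]<.235)&(abs(p[:,0]-x)<.03)]
  if len(g)<50: print('hidden'); continue
  r=p[(abs(p[:,1]-y)<.04)&(p[:,2]>.12)&(p[:,2]<.15)&(p[:,0]>x-.1)&(p[:,0]<x-.02)]
  A=np.c_[r[:,0]-x+.055,r[:,1]-y,np.ones(len(r))]
  for _ in range(8):
    c=np.linalg.lstsq(A,r[:,2],rcond=None)[0]; k=abs(r[:,2]-A@c)<.004; A=A[k];r=r[k]
  print('plate y',(np.percentile(g[:,1],[1,99])-y).round(4),'ztop',np.percentile(g[:,2],99).round(4),'rim plane',c.round(4),len(r))
E
python3 chk.py
```

```text
time: 37.42
position: [0.639, 0.2216, 0.2053]
tool_rot: [2.306, 2.134, 0.0]
ft_force: [0.2, -0.5, -2.0]
grip_width: 0.112
grip_force: 39.9
time: 38.05
position: [0.639, 0.2215, 0.2053]
tool_rot: [2.306, 2.134, 0.0]
ft_force: [-0.0, 0.2, -0.6]
grip_width: 0.395
grip_force: 0.0
time: 39.67
position: [0.3987, 0.3198, 0.2415]
tool_rot: [0.127, 3.138, 0.002]
ft_force: [0.1, -0.4, -0.3]
grip_width: 0.999
grip_force: 0.0
[0.39869651 0.31980508 0.24149543] 85.37819446542862 39.675
cup 1819 ((398.01043701171875, 318.8135070800781), 31.980083465576172) 0.168417949257064
plate y [-0.0383  0.0335] ztop 0.2206 rim plane [ 0.0518 -0.0058  0.1312] 164
plate y [-0.0374  0.0345] ztop 0.2202 rim plane [ 0.0443 -0.0074  0.1314] 169
plate y [-0.0363  0.0337] ztop 0.2199 rim plane [ 0.0522 -0.0048  0.1314] 177
plate y [-0.0369  0.0348] ztop 0.2203 rim plane [ 0.0519 -0.0038  0.1319] 178
```

All four are level now. Next, the top cup.

```bash
python3 -m inch '[[0,-0.8,-40,0,0,0],[0,-0.8,-70,0,0,0],[0,-0.8,-78,0,0,0],[0,-0.8,-78,0,0,0],[0,-0.8,-78,0,0,0]]' 87 12
python3 -m inch '[[0,0,0,0,0,0],[0,0,0,0,0,0],[0,0,0,0,0,0],[0,0,0,0,0,0]]' 50 12
python3 -m inch '[[0,0,8,0,0,0],[0,0,20,0,0,0],[0,0,45,0,0,0],[0,0,80,0,0,0],[0,0,110,0,0,0],[0,0,110,0,0,0],[0,0,110,0,0,0]]'
python3 - <<'E'
from h import *
s,M,y=tool(); print(s['position'],y,s['time'])
im,d,P=grab('wrist','w10.png')
im,d,P=grab('scene'); p=cloud(d,P).reshape(-1,3)
k=p[(abs(p[:,0]-.398)<.05)&(abs(p[:,1]-.318)<.05)&(p[:,2]>.03)]
print(np.histogram(k[:,2],np.arange(.03,.31,.02)))
E
```

```text
time: 40.4
position: [0.3988, 0.3194, 0.1637]
tool_rot: [0.122, 3.137, 0.002]
ft_force: [0.4, 0.2, 0.3]
grip_width: 0.999
grip_force: 0.0
time: 40.9
position: [0.3982, 0.3187, 0.1625]
tool_rot: [0.122, 3.139, 0.0]
ft_force: [-0.7, -0.0, 1.5]
grip_width: 0.728
grip_force: 12.0
time: 41.78
position: [0.3979, 0.3184, 0.272]
tool_rot: [-0.122, -3.139, 0.001]
ft_force: [-0.3, 0.2, -0.8]
grip_width: 0.728
grip_force: 12.0
[0.3978615  0.31839614 0.27196789] 85.56034747826553 41.775
(array([ 51,  62, 102, 136, 214, 209,   1,   0,  35,  67, 125, 214, 159,
        71]), array([0.03, 0.05, 0.07, 0.09, 0.11, 0.13, 0.15, 0.17, 0.19, 0.21, 0.23,
       0.25, 0.27, 0.29, 0.31]))
```

View pics/w10.png

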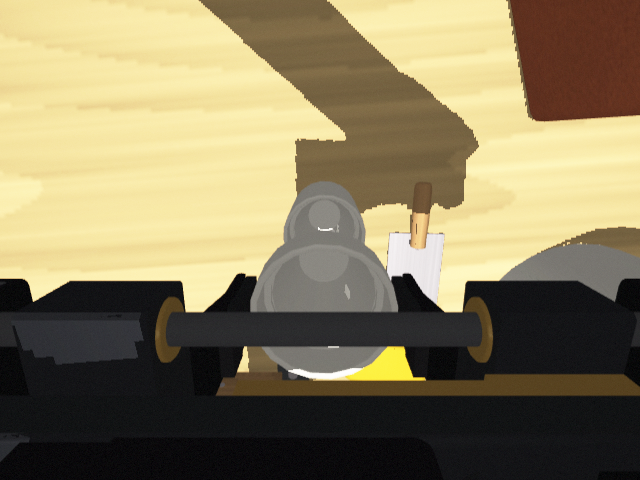

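One cup is in the grip at (325,300), and the pile still stands below it at (325,220). I'll place it in pin1's box.

```bash
python3 -m inch '[[30,-15,0,0,0,0],[70,-35,0,0,0,0],[115,-57,0,0,0,0],[155,-77,0,0,0,0],[180,-89,0,0,0,0],[189.5,-93.5,0,0,0,0],[189.5,-93.5,0,0,0,0],[189.5,-93.5,-20,0,0,0],[189.5,-93.5,-50,0,0,0],[189.5,-93.5,-75,0,0,0],[189.5,-93.5,-90,0,0,0],[189.5,-93.5,-94,0,0,0],[189.5,-93.5,-97,0,0,0],[189.5,-93.5,-97,0,0,0],[189.5,-93.5,-97,0,0,0]]'
```

```text
time: 43.75
position: [0.5879, 0.2254, 0.176]
tool_rot: [0.122, 3.138, 0.001]
ft_force: [0.2, -1.0, 0.4]
grip_width: 0.73
grip_force: 12.0
```

```bash
python3 -m inch '[[0,0,-1,0,0,0],[0,0,-1.5,0,0,0],[0,0,-1.5,0,0,0]]'
python3 -m inch '[[0,0,0,0,0,0],[0,0,0,0,0,0],[0,0,0,0,0,0],[0,0,0,0,0,0]]' 82
python3 -m inch '[[0,0,15,0,0,0],[0,0,40,0,0,0],[0,0,75,0,0,0],[-30,15,75,0,0,0],[-75,37,75,0,0,0],[-120,60,60,0,0,0],[-160,80,50,0,0,0],[-180,89,45,0,0,0],[-189.5,93.5,45,0,0,0],[-189.5,93.5,45,0,0,0],[-189.5,93.5,45,0,0,0]]' 87
cat >> chk.py <<'E'
for x,y in((.5876,.2252),(.5766,.0856),(.5657,-.054),(.5548,-.1936)):
    k=p[(abs(p[:,0]-x)<.05)&(abs(p[:,1]-y)<.045)&(p[:,2]>.160)&(p[:,2]<.195)&(p[:,0]<x+.035)]
    if len(k)>30: print('cup in box',len(k),cv2.minEnclosingCircle((k[k[:,2]>.17][:,:2]*1000).astype(np.float32)),'want',x,y,np.percentile(k[:,2],98))
E
python3 chk.py
```

```text
time: 44.12
position: [0.5878, 0.2255, 0.1747]
tool_rot: [0.121, 3.138, 0.001]
ft_force: [-1.2, -1.0, 5.0]
grip_width: 0.734
grip_force: 12.0
time: 44.62
position: [0.5875, 0.2251, 0.1736]
tool_rot: [-0.122, -3.139, 0.0]
ft_force: [-0.3, 0.4, -0.6]
grip_width: 0.936
grip_force: 0.0
time: 46.0
position: [0.3998, 0.3179, 0.2192]
tool_rot: [0.125, 3.139, 0.001]
ft_force: [-0.1, -0.3, 1.2]
grip_width: 1.003
grip_force: 0.0
[0.39976554 0.31791415 0.21920863] 85.4275389995804 46.0
cup 1816 ((398.03033447265625, 319.035888671875), 31.96384620666504) 0.14647181015956873
plate y [-0.0384  0.036 ] ztop 0.2199 rim plane [0.0634 0.206  0.137 ] 146
plate y [-0.0377  0.034 ] ztop 0.22 rim plane [ 0.0456 -0.0045  0.1312] 167
plate y [-0.0367  0.0346] ztop 0.2212 rim plane [ 0.049  -0.0036  0.1313] 169
plate y [-0.037   0.0339] ztop 0.2202 rim plane [ 0.049  -0.0088  0.1319] 165
cup in box 250 ((583.794921875, 223.1097412109375), 33.67033004760742) want 0.5876 0.2252 0.1816654634327419
```

The cup stands in box 1. Cup 2 goes to pin2, box centre (576.6,85.6).

```bash
python3 -m inch '[[0,0.3,-40,0,0,0],[0,0.3,-70,0,0,0],[0,0.3,-78.3,0,0,0],[0,0.3,-78.3,0,0,0],[0,0.3,-78.3,0,0,0]]' 87 12
python3 -m inch '[[0,0,0,0,0,0],[0,0,0,0,0,0],[0,0,0,0,0,0],[0,0,0,0,0,0]]' 50 12
python3 -m inch '[[0,0,8,0,0,0],[0,0,20,0,0,0],[0,0,45,0,0,0],[0,0,80,0,0,0],[0,0,110,0,0,0],[0,0,130,0,0,0],[0,0,130,0,0,0]]'
python3 - <<'E'
from h import *
s,M,y=tool(); print(s['position'],y,s['grip_width']*87)
im,d,P=grab('scene'); p=cloud(d,P).reshape(-1,3)
k=p[(abs(p[:,0]-.398)<.05)&(abs(p[:,1]-.318)<.05)&(p[:,2]>.03)]
print(np.histogram(k[:,2],np.arange(.03,.31,.02)))
E
```

```text
time: 46.72
position: [0.3988, 0.3197, 0.1417]
tool_rot: [0.122, 3.138, 0.002]
ft_force: [-0.1, -0.4, -0.3]
grip_width: 0.999
grip_force: 0.0
time: 47.22
position: [0.3982, 0.319, 0.1407]
tool_rot: [0.122, 3.139, -0.0]
ft_force: [0.4, -0.5, 1.5]
grip_width: 0.726
grip_force: 12.0
time: 48.1
position: [0.3987, 0.3195, 0.2718]
tool_rot: [0.122, 3.137, 0.001]
ft_force: [0.3, 0.1, -0.8]
grip_width: 0.732
grip_force: 12.0
[0.39866366 0.31950162 0.27178174] 85.54274633981412 63.70456943633318
(array([ 50,  62, 150, 203, 190,   0,   0,   0,  35,  65, 134, 204, 166,
        69]), array([0.03, 0.05, 0.07, 0.09, 0.11, 0.13, 0.15, 0.17, 0.19, 0.21, 0.23,
       0.25, 0.27, 0.29, 0.31]))
```

```bash
python3 -m inch '[[25,-35,0,0,0,0],[55,-75,0,0,0,0],[90,-120,0,0,0,0],[125,-165,0,0,0,0],[155,-203,0,0,0,0],[173,-226,0,0,0,0],[178.5,-233.4,0,0,0,0],[178.5,-233.4,0,0,0,0],[178.5,-233.4,-20,0,0,0],[178.5,-233.4,-50,0,0,0],[178.5,-233.4,-75,0,0,0],[178.5,-233.4,-88,0,0,0],[178.5,-233.4,-92,0,0,0],[178.5,-233.4,-94,0,0,0],[178.5,-233.4,-94,0,0,0],[178.5,-233.4,-94,0,0,0]]'
```

```text
time: 50.15
position: [0.5769, 0.0857, 0.1771]
tool_rot: [0.122, 3.138, 0.0]
ft_force: [0.1, 0.3, -0.7]
grip_width: 0.728
grip_force: 12.0
```

```bash
python3 -m inch '[[0,0,-1,0,0,0],[0,0,-1.5,0,0,0],[0,0,-1.5,0,0,0]]'
python3 -m inch '[[0,0,0,0,0,0],[0,0,0,0,0,0],[0,0,0,0,0,0],[0,0,0,0,0,0]]' 82
python3 -m inch '[[0,0,15,0,0,0],[0,0,40,0,0,0],[0,0,75,0,0,0],[-25,35,75,0,0,0],[-60,80,75,0,0,0],[-95,125,65,0,0,0],[-130,170,55,0,0,0],[-160,209,35,0,0,0],[-178.5,233.4,25,0,0,0],[-178.5,233.4,25,0,0,0],[-178.5,233.4,25,0,0,0]]' 87
python3 chk.py
```

```text
time: 50.52
position: [0.5766, 0.0856, 0.1751]
tool_rot: [0.122, 3.139, 0.0]
ft_force: [-0.5, 0.2, 0.5]
grip_width: 0.73
grip_force: 12.0
time: 51.02
position: [0.5765, 0.0856, 0.175]
tool_rot: [0.121, 3.139, 0.0]
ft_force: [0.1, -0.5, 0.5]
grip_width: 0.937
grip_force: 0.0
time: 52.4
position: [0.3991, 0.3186, 0.2008]
tool_rot: [0.123, 3.138, -0.0]
ft_force: [0.3, 0.3, 0.0]
grip_width: 1.0
grip_force: 0.0
[0.39907466 0.31857046 0.20080097] 85.52785851889952 52.4
cup 1764 ((398.2344970703125, 319.33343505859375), 32.32096862792969) 0.12456823928426415
plate y [-0.0384  0.0335] ztop 0.2203 rim plane [0.0849 0.1892 0.1364] 147
plate y [-0.0374  0.0333] ztop 0.2203 rim plane [0.0772 0.1633 0.1361] 144
plate y [-0.0368  0.0343] ztop 0.2203 rim plane [0.0526 0.0106 0.1316] 164
plate y [-0.0361  0.0341] ztop 0.2202 rim plane [0.0568 0.0008 0.1321] 183
cup in box 252 ((584.0795288085938, 224.36441040039062), 33.93700408935547) want 0.5876 0.2252 0.1811411190444048
cup in box 252 ((574.3235473632812, 84.97164154052734), 33.8510856628418) want 0.5766 0.0856 0.18197046847247098
```

```bash
python3 -m inch '[[0,0.2,-40,0,0,0],[0,0.2,-72,0,0,0],[0,0.2,-81.7,0,0,0],[0,0.2,-81.7,0,0,0],[0,0.2,-81.7,0,0,0]]' 87 12
python3 -m inch '[[0,0,0,0,0,0],[0,0,0,0,0,0],[0,0,0,0,0,0],[0,0,0,0,0,0]]' 50 12
python3 -m inch '[[0,0,8,0,0,0],[0,0,20,0,0,0],[0,0,45,0,0,0],[0,0,80,0,0,0],[0,0,115,0,0,0],[0,0,152,0,0,0],[0,0,152,0,0,0]]'
python3 - <<'E'
from h import *
s,M,y=tool(); print(s['position'],y,s['grip_width']*87)
im,d,P=grab('scene'); p=cloud(d,P).reshape(-1,3)
k=p[(abs(p[:,0]-.398)<.05)&(abs(p[:,1]-.318)<.05)&(p[:,2]>.03)]
print(np.histogram(k[:,2],np.arange(.03,.31,.02)))
E
```

```text
time: 53.12
position: [0.399, 0.3197, 0.1196]
tool_rot: [0.122, 3.137, 0.002]
ft_force: [-0.6, 0.2, 0.6]
grip_width: 1.003
grip_force: 0.0
time: 53.62
position: [0.3982, 0.3192, 0.1185]
tool_rot: [0.122, 3.139, 0.0]
ft_force: [-0.5, -1.2, 2.6]
grip_width: 0.728
grip_force: 12.0
time: 54.5
position: [0.3991, 0.3207, 0.2735]
tool_rot: [0.121, 3.134, 0.004]
ft_force: [0.5, 1.2, -1.1]
grip_width: 0.732
grip_force: 12.0
[0.39911577 0.32070713 0.27348987] 85.56921767878575 63.65436953490011
(array([ 55, 108, 209, 164,   0,   0,   0,   0,  29,  60, 132, 201, 177,
        76]), array([0.03, 0.05, 0.07, 0.09, 0.11, 0.13, 0.15, 0.17, 0.19, 0.21, 0.23,
       0.25, 0.27, 0.29, 0.31]))
```

```bash
python3 -m inch '[[18,-40,0,0,0,0],[40,-90,0,0,0,0],[63,-140,0,0,0,0],[85,-190,0,0,0,0],[108,-240,0,0,0,0],[130,-290,0,0,0,0],[152,-338,0,0,0,0],[164,-365,0,0,0,0],[167.5,-373.2,0,0,0,0],[167.5,-373.2,0,0,0,0],[167.5,-373.2,-20,0,0,0],[167.5,-373.2,-50,0,0,0],[167.5,-373.2,-75,0,0,0],[167.5,-373.2,-88,0,0,0],[167.5,-373.2,-92,0,0,0],[167.5,-373.2,-94,0,0,0],[167.5,-373.2,-94,0,0,0],[167.5,-373.2,-94,0,0,0]]'
```

```text
time: 56.8
position: [0.5659, -0.054, 0.1769]
tool_rot: [0.122, 3.138, -0.0]
ft_force: [-0.2, -0.4, -0.2]
grip_width: 0.73
grip_force: 12.0
```

```bash
python3 -m inch '[[0,0,-1,0,0,0],[0,0,-1.5,0,0,0],[0,0,-1.5,0,0,0]]'
python3 -m inch '[[0,0,0,0,0,0],[0,0,0,0,0,0],[0,0,0,0,0,0],[0,0,0,0,0,0]]' 82
python3 -m inch '[[0,0,15,0,0,0],[0,0,40,0,0,0],[0,0,75,0,0,0],[-18,40,75,0,0,0],[-40,90,75,0,0,0],[-63,140,75,0,0,0],[-85,190,75,0,0,0],[-108,240,75,0,0,0],[-130,290,65,0,0,0],[-152,338,35,0,0,0],[-167.5,373.2,10,0,0,0],[-167.5,373.2,5,0,0,0],[-167.5,373.2,5,0,0,0]]' 87
python3 chk.py
```

```text
time: 57.18
position: [0.5656, -0.054, 0.1749]
tool_rot: [0.121, 3.139, 0.0]
ft_force: [-0.3, 1.0, 0.0]
grip_width: 0.727
grip_force: 12.0
time: 57.68
position: [0.5655, -0.054, 0.1748]
tool_rot: [0.122, 3.139, 0.0]
ft_force: [0.7, 0.2, 0.0]
grip_width: 0.937
grip_force: 0.0
time: 59.3
position: [0.3985, 0.3188, 0.1803]
tool_rot: [0.121, 3.139, -0.0]
ft_force: [1.5, 0.2, -0.3]
grip_width: 1.001
grip_force: 0.0
[0.39853917 0.31882969 0.18025463] 85.56844576218073 59.3
cup 520 ((386.9328918457031, 320.06915283203125), 52.433250427246094) 0.1738283704824034
plate y [-0.0392  0.0354] ztop 0.2213 rim plane [0.0675 0.1747 0.1361] 149
plate y [-0.038   0.0342] ztop 0.2198 rim plane [0.0545 0.1622 0.136 ] 146
plate y [-0.0368  0.0346] ztop 0.2196 rim plane [0.0717 0.1396 0.1362] 135
plate y [-0.0365  0.0341] ztop 0.2203 rim plane [ 0.0395 -0.0088  0.1316] 184
cup in box 252 ((581.5030517578125, 223.47569274902344), 34.69667434692383) want 0.5876 0.2252 0.18211232504329855
cup in box 249 ((573.3588256835938, 85.49662780761719), 34.298484802246094) want 0.5766 0.0856 0.18238585712842775
cup in box 250 ((560.9622802734375, -54.840782165527344), 33.207942962646484) want 0.5657 -0.054 0.1823939350560764
```

```bash
python3 -m inch '[[0,0,-40,0,0,0],[0,0,-73,0,0,0],[0,0,-83.5,0,0,0],[0,0,-83.5,0,0,0],[0,0,-83.5,0,0,0]]' 87 12
python3 -m inch '[[0,0,0,0,0,0],[0,0,0,0,0,0],[0,0,0,0,0,0],[0,0,0,0,0,0]]' 50 12
python3 -m inch '[[0,0,8,0,0,0],[0,0,20,0,0,0],[0,0,45,0,0,0],[0,0,80,0,0,0],[0,0,120,0,0,0],[0,0,155,0,0,0],[0,0,174,0,0,0],[0,0,174,0,0,0]]'
python3 - <<'E'
from h import *
s,M,y=tool(); print(s['position'],y,s['grip_width']*87)
im,d,P=grab('scene'); p=cloud(d,P).reshape(-1,3)
k=p[(abs(p[:,0]-.398)<.05)&(abs(p[:,1]-.318)<.05)&(p[:,2]>.01)]
print(np.histogram(k[:,2],np.arange(.01,.31,.02)))
E
```

```text
time: 60.02
position: [0.3992, 0.3197, 0.0978]
tool_rot: [0.123, 3.137, 0.002]
ft_force: [-0.4, -1.2, -0.2]
grip_width: 0.998
grip_force: 0.0
time: 60.52
position: [0.3982, 0.3192, 0.0965]
tool_rot: [0.121, 3.139, 0.0]
ft_force: [0.5, 0.3, 2.4]
grip_width: 0.732
grip_force: 12.0
time: 61.52
position: [0.3985, 0.3196, 0.2712]
tool_rot: [0.122, 3.137, 0.001]
ft_force: [0.0, -0.4, -0.9]
grip_width: 0.725
grip_force: 12.0
[0.39852546 0.31957211 0.27124525] 85.5457492251803 63.09778724907427
(array([ 41, 111, 170, 138,   0,   0,   0,   0,   0,  34,  65, 135, 204,
       170]), array([0.01, 0.03, 0.05, 0.07, 0.09, 0.11, 0.13, 0.15, 0.17, 0.19, 0.21,
       0.23, 0.25, 0.27, 0.29]))
```

```bash
python3 -m inch '[[12,-40,0,0,0,0],[28,-92,0,0,0,0],[45,-147,0,0,0,0],[62,-202,0,0,0,0],[79,-257,0,0,0,0],[95,-312,0,0,0,0],[112,-367,0,0,0,0],[129,-422,0,0,0,0],[145,-474,0,0,0,0],[153,-502,0,0,0,0],[156.7,-512.8,0,0,0,0],[156.7,-512.8,0,0,0,0],[156.7,-512.8,-20,0,0,0],[156.7,-512.8,-50,0,0,0],[156.7,-512.8,-75,0,0,0],[156.7,-512.8,-88,0,0,0],[156.7,-512.8,-92,0,0,0],[156.7,-512.8,-94,0,0,0],[156.7,-512.8,-94,0,0,0],[156.7,-512.8,-94,0,0,0]]'
```

```text
time: 64.08
position: [0.5551, -0.1937, 0.177]
tool_rot: [0.122, 3.138, -0.001]
ft_force: [-0.2, -0.9, -0.4]
grip_width: 0.731
grip_force: 12.0
```

Release, then retreat up and toward the robot.

```bash
python3 -m inch '[[0,0,-1,0,0,0],[0,0,-1.5,0,0,0],[0,0,-1.5,0,0,0]]'
python3 -m inch '[[0,0,0,0,0,0],[0,0,0,0,0,0],[0,0,0,0,0,0],[0,0,0,0,0,0]]' 82
python3 -m inch '[[0,0,15,0,0,0],[0,0,40,0,0,0],[0,0,80,0,0,0],[-20,-50,110,0,0,0],[-50,-100,130,0,0,0],[-80,-150,130,0,0,0],[-100,-200,130,0,0,0],[-100,-200,130,0,0,0],[-100,-200,130,0,0,0],[-100,-200,130,0,0,0],[-100,-200,130,0,0,0]]'
python3 chk.py; python3 - <<'E'
import cv2,sys
from h import *
im,d,P=grab('side','sideF.png'); a=cv2.imread('pics/last.png'); o=np.hstack([cv2.resize(a[180:370,220:500],(400,271)),cv2.resize(im[:,:,::-1][140:380,20:374],(400,271))]); cv2.imwrite('pics/fin.png',o)
p=cloud(d,P).reshape(-1,3); p=p[np.isfinite(p[:,0])]
for x,y in((.5876,.2252),(.5766,.0856),(.5657,-.054),(.5548,-.1936),(.398,.319)):
    k=p[(abs(p[:,0]-x)<.05)&(abs(p[:,1]-y)<.045)&(p[:,0]<x+.035)&(p[:,2]>.05)];zt=np.percentile(k[:,2],97);k=k[k[:,2]>zt-.007]
    print('side cup',cv2.minEnclosingCircle((k[:,:2]*1000).astype(np.float32)),zt)
E
```

```text
time: 64.45
position: [0.5548, -0.1937, 0.1749]
tool_rot: [0.122, 3.139, -0.0]
ft_force: [-1.2, -0.6, -0.3]
grip_width: 0.732
grip_force: 12.0
time: 64.95
position: [0.5547, -0.1936, 0.1748]
tool_rot: [0.122, 3.139, 0.0]
ft_force: [-0.0, -0.5, -0.6]
grip_width: 0.939
grip_force: 0.0
time: 66.32
position: [0.4557, -0.3922, 0.3052]
tool_rot: [0.117, 3.139, -0.0]
ft_force: [0.4, 0.1, -0.3]
grip_width: 0.945
grip_force: 0.0
[ 0.45567529 -0.39220277  0.30522489] 85.71698066993436 66.325
plate y [-0.0392  0.0343] ztop 0.2202 rim plane [0.0771 0.1789 0.1365] 152
plate y [-0.0374  0.0334] ztop 0.22 rim plane [0.0729 0.1315 0.1355] 141
plate y [-0.0364  0.0348] ztop 0.2202 rim plane [0.0636 0.1382 0.1358] 133
plate y [-0.0366  0.0338] ztop 0.2194 rim plane [0.0515 0.1348 0.1363] 124
cup in box 256 ((581.656005859375, 221.89694213867188), 34.54755783081055) want 0.5876 0.2252 0.18198579889802657
cup in box 259 ((573.6158447265625, 83.99472045898438), 34.06913757324219) want 0.5766 0.0856 0.1818358374667895
cup in box 248 ((560.8935546875, -54.99860382080078), 33.07489013671875) want 0.5657 -0.054 0.1820142611220332
cup in box 251 ((550.4172973632812, -194.4047088623047), 32.60295867919922) want 0.5548 -0.1936 0.1820888693448196
side cup ((584.3562622070312, 226.53115844726562), 33.63738250732422) 0.17724219655665813
side cup ((573.4873657226562, 87.7545394897461), 33.293373107910156) 0.17724926406288405
side cup ((560.3595581054688, -51.521934509277344), 33.8300666809082) 0.17697590552566367
side cup ((549.7071533203125, -192.07589721679688), 33.48149871826172) 0.17691230015460493
side cup ((397.6861877441406, 319.99609375), 32.602806091308594) 0.07930178891177986
```

View pics/fin.png

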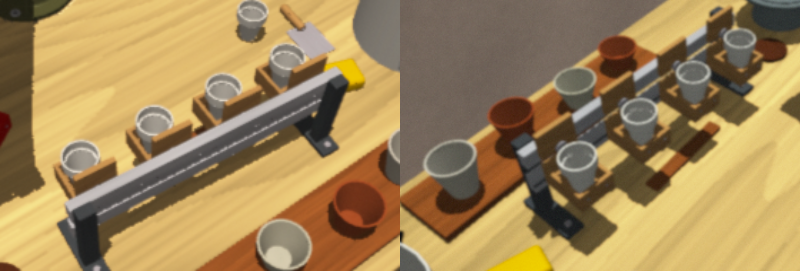

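All four holders hang straight, each with an upright cup: (80,160), (155,128), (222,92) and (287,62) in the left half of the picture. The spare cup stands at (252,18) and the arm is clear, so I'm handing in.

```bash
python3 -c "
from bench import ctrl
print(ctrl.close_job())"
```

```text
the job is handed in; nothing more can be done
None
```

The job is handed in: all four plywood holders hang straight on their own pins, each with an upright cup, and the spare bottom cup stands in its place; the hand-in returned no verdict.

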